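# Clear the dosing lane and run a batch of cassettes

### The arm

A 6-joint arm with a two-finger parallel gripper is mounted at the origin on the work surface. World frame = base frame: x ahead of the robot, y to its left, z up, the work surface at z = 0. Lengths are in m, angles in degrees, forces in N, time in s.
With the tool pointing down it reaches from about 0.4 to 0.825 m from the base axis. Payload 7 kg.
Tool frame: the origin (TCP) lies on the centre line of the jaws, within the pads' length; the fingertips stand 22 mm ahead of it and the grasp point (between the pads) lies 3 mm ahead of it (ctrl.finger_overhang is the distance from the TCP to the fingertips, in m); z points along the fingers, y is the line along which they close (so a half turn about z gives the same grasp; the last joint's range is limited). The gripper opens to 88 mm and grips with 3 to 60 N. Pads are 19 mm wide; open, the fingers measure 130 mm over their backs; the gripper's body (78 mm by 193 mm) begins 47 mm behind the grasp point.
Start: joints at [-56.946, 20.546, 0.682, 0, -70.136, -16.507], TCP at [0.192, -0.647, 0.249] pointing down, gripper open.
Joint ranges: [-176.03, 176.03], [-82.01, 121.73], [-58.28, 71.71], [-173.87, 95.51], [-174.79, -0.11], [-173.66, 173.66]. Speed limits (degrees/s): [136.94, 136.94, 172.46, 180, 180, 180].

### API

Orientations are given as [roll, pitch, yaw] about the fixed x, y, z axes, in that order (R = Rz(yaw) Ry(pitch) Rx(roll)).
In Python, from plant import ctrl gives the robot as it stands. The module is installed in compiled form; this text tells all that it offers.
- The arm moves only by the shell command python3 -m creep 'ROWS'. ROWS is JSON, a list of rows, each an object with "grip": the closure, from 0 (fully open) to 1 (shut); "delta_pos": the shift along the tool's x, y, z scaled (see below), a list of three; "rotation": the turn, a rotation vector about the tool's x, y, z scaled (see below), a list of three. A call has 1 to 5 rows; each row is the pose to reach, as a shift and turn from the pose commanded when the call began, along the tool's axes at that moment; what a row does not reach only later rows make up. The controller multiplies each number of a shift by 10 cm and each number of a turn by pi/2 rad. A row lasts 1/10 s, in which the tool goes at most 50 mm and 8.59 degrees, less where a joint would pass 70% of its speed; a pose out of reach is approached as far as the arm can. A call with a number of a shift or a turn outside -1 to 1 is refused whole. A call with a gripper value outside its range is refused whole. The fingers move at their own pace and stop on an object; the grip force is fixed at half the most. Time passes only in rows, so rows that repeat a pose let the fingers close. It gives the time, the measured TCP pose, the force, the opening and the grip force at its end, in the units of the state.
- ctrl.get_obs(): the state, without advancing time (a new reading comes with each control period).
- ctrl.snapshot(name): name is "scene" or "top"; returns a dict with "color" (480x640x3 uint8, red, green, blue), "intrinsics" (3x3 intrinsics, pixels), "R" (3x3) and "t" (3): a world point X has camera coordinates R X + t. Camera axes: x right, y down, z forward; pixel columns grow to the right and rows downward; lengths in m; the calibration is good to about 2 mm. A picture is of the moment at which its call begins. There is no depth.
- ctrl.close_job(): hands the job in; it is judged then, once.
The state is a dict: "clock": time; "joint_pos": joint angles; "qvel": joint speeds; "tau": joint torques, N m; "tool_pos": TCP position; "orientation": TCP orientation; "force": force on the tool from outside, world axes, zero at the start; "moment": the same for the moment, N m; "opening": finger opening in m; "gripper_force": force on a finger pad.
Only numpy, scipy, OpenCV 4.12 (cv2) and the standard library are available. Lean on these libraries where they do the work, as an engineer would, in place of code of your own. Each camera call takes 0.05 s, during which the arm holds its last target. There are 200 camera calls.

### The job

With the shuttle left at its loading end, lift the empty tube holders out of the lane into the blue tote, and set every white cassette flat into the shuttle, one to a pocket. Then push the shuttle fully home under the dosing head, press the green start button once it is home, draw the shuttle fully back to its loading end, and set every cassette flat on the green mat again. Leave the jar, the screwdriver and the can where they are.

Things in the scene. Friction and masses are not known exactly. Their poses are not given: they have to be found in the camera images.
- mat: Thin green mat lying flush on the table (no step), 110 mm (x) by 340 mm (y), where the cassettes start in a row along its y; origin at its centre, at table height.
- machine: Dosing machine (fixed): black base plate 136 x 660 x 10 mm, origin at its underside centre. Its y axis is the lane, between steel rails (inner faces 118 mm apart, tops 20 mm high). The aluminium head overhangs the lane at y = 110 to 270, x = -65 to 85 mm, from its nozzles 85 mm to its top 190 mm above the table. A column 200 mm tall stands behind it at x = 95, y = 190 mm.
- shuttle (a joint): Travel of the shuttle along the machine's +y, m: 0 = drawn fully back against the stop at the loading end, 0.334 = fully home against the stop under the head. Moves with about 3 N of friction and stays where it is left.
- shuttle_floor (a point): Shuttle: open aluminium tray 110 mm (x) by 178 mm (y), walls 18 mm high, in the lane. The point is the centre of the upper face of its floor, 16 mm above the table; axes as the machine's. Two dividers, as high as the walls, make three pockets in a row along y, each 102 mm (x) by 54 mm (y) inside, centred at y = -58, 0 and +58 mm from this point.
- shuttle_handle (a point): Grip point of the shuttle's upright red handle plate, at the -y end of the tray: 44 mm wide (x), 14 mm thick (y), its top 20 mm above this point (which is 66 mm above the table). The front (+y) face of the plate is 43 mm from the tray.
- tote_in (a point): Blue return tote (fixed), open box 150 mm (x) by 220 mm (y), 50 mm high, walls and floor 5 mm; the point is the centre of its inner floor.
- start (a joint): Green start button's travel, m: 0 up, 0.006 fully pressed (about 5 N). Springs back.
- start_top (a point): Centre of the top face of the green start button, 36 mm across, in a black housing; pressed straight down.
- jar: Amber glass jar with steel cap, 80 mm across, 100 mm tall; origin underside centre. Not part of the job.
- driver: Screwdriver lying on the table, handle to its -x. Not part of the job.
- can: White can 60 mm across, 80 mm tall; origin underside centre. Not part of the job.
- holder1: Empty tube holder: black square foot 44 x 44 x 10 mm, white round post 34 mm across from 10 to 70 mm high, steel nut 38 mm across at 70 to 80 mm, thinner white neck and flange (36 mm) up to 100 mm. Origin underside centre of the foot, z up the post. May be absent (None).
- holder2: Empty tube holder: black square foot 44 x 44 x 10 mm, white round post 34 mm across from 10 to 70 mm high, steel nut 38 mm across at 70 to 80 mm, thinner white neck and flange (36 mm) up to 100 mm. Origin underside centre of the foot, z up the post. May be absent (None).
- cassette1: Tube cassette with blue grip fin: white block 80 mm (x) x 42 mm (y) x 28 mm high with tan tube ends on top, and an upright fin in the middle 44 mm long (x), 12 mm thick (y), from 28 to 68 mm high. Origin underside centre. May be absent (None).
- cassette2: Tube cassette with yellow grip fin: white block 80 mm (x) x 42 mm (y) x 28 mm high with tan tube ends on top, and an upright fin in the middle 44 mm long (x), 12 mm thick (y), from 28 to 68 mm high. Origin underside centre. May be absent (None).
- cassette3: Tube cassette with orange grip fin: white block 80 mm (x) x 42 mm (y) x 28 mm high with tan tube ends on top, and an upright fin in the middle 44 mm long (x), 12 mm thick (y), from 28 to 68 mm high. Origin underside centre. May be absent (None).
There are look-alikes about, which are no part of the job. Of the things like the part that bears start, leave any that is purple; of the rest the larger one is meant.

How it is judged:
By the outcome, as a careful person would: the job done as asked, in the order asked, and still so for the second after the job is handed in, with the robot touching nothing.
Of holder1, holder2 only 1 to 2 are there at a start; the rules pass over those that are not, and their reading is None.
Of cassette1, cassette2, cassette3 only 2 to 3 are there at a start; the rules pass over those that are not, and their reading is None.
At some moment in a run one of cassette1, cassette2, cassette3 may be knocked a few centimetres aside while the robot is not near it.
Once in a run the grip may slacken for a moment while it holds something.
It also fails if it takes over 210 s, if anything falls off the work surface, if the arm or the gripper's body presses on something with over 40 N, if the wrist force passes 120 N, or if a joint passes its speed limit or range.

## Working session

There is one attempt and no reset: what is moved stays moved. The work goes in short steps, Python scripts to look and compute and a shell command to move; the robot and the scene stay as the last step left them, time stands still between calls to the robot, and variables do not carry over. Pictures are saved under pics/ and viewed, at most 14 in all, crops included, and the job is handed in when it is done.

```bash
mkdir -p pics; cat > h.py <<'E'
import numpy as np, cv2, json
from plant import ctrl
def snap(tag):
    out={}
    for n in ("scene","top"):
        s=ctrl.snapshot(n); cv2.imwrite(f"pics/{tag}_{n}.png",s["color"][...,::-1])
        np.savez(f"pics/{tag}_{n}.npz",K=s["intrinsics"],R=s["R"],t=s["t"])
def cam(tag,n):
    d=np.load(f"pics/{tag}_{n}.npz"); return d["K"],d["R"],d["t"]
def ray(tag,n,uv):
    K,R,t=cam(tag,n); d=R.T@np.linalg.solve(K,[uv[0],uv[1],1]); return -R.T@t,d
def atz(tag,n,uv,z):
    c,d=ray(tag,n,uv); return c+d*(z-c[2])/d[2]
def tri(tag,uvs,uvt):
    A=[];b=[]
    for n,uv in (("scene",uvs),("top",uvt)):
        c,d=ray(tag,n,uv); d/=np.linalg.norm(d); P=np.eye(3)-np.outer(d,d); A.append(P); b.append(P@c)
    x=np.linalg.lstsq(np.vstack(A),np.hstack(b),rcond=None)[0]
    return x, np.linalg.norm(np.vstack(A)@x-np.hstack(b))
def proj(tag,n,X):
    K,R,t=cam(tag,n); p=K@(R@np.array(X)+t); return p[:2]/p[2]
E
python3 - <<'E'
from h import *
snap("a")
for n in("scene","top"):
    K,R,t=cam("a",n); print(n,K.round(1).tolist(),(-R.T@t).round(3),R.round(2).tolist())
o=ctrl.get_obs(); print({k:np.round(v,3).tolist() for k,v in o.items()}, ctrl.finger_overhang)
E
```

```text
scene [[445.3, 0.0, 320.3], [0.0, 445.3, 245.9], [0.0, 0.0, 1.0]] [ 0.978 -0.162  0.778] [[0.21, 0.98, 0.02], [0.82, -0.17, -0.54], [-0.53, 0.13, -0.84]]
top [[508.5, 0.0, 316.8], [0.0, 508.5, 241.9], [0.0, 0.0, 1.0]] [ 0.317 -0.034  1.082] [[-0.04, -1.0, -0.0], [-0.98, 0.04, -0.21], [0.21, -0.0, -0.98]]
{'clock': 0.1, 'joint_pos': [-56.947, 20.588, 0.639, -0.016, -70.136, -16.508], 'qvel': [-0.046, -0.004, 0.158, 0.043, 0.005, 0.125], 'tau': [-0.001, -58.416, 29.375, 7.016, 0.01, -0.0], 'tool_pos': [0.192, -0.647, 0.248], 'orientation': [179.914, -0.01, -163.461], 'force': [0.859, -0.13, 0.376], 'moment': [0.002, -0.012, 0.036], 'gripper_force': 0.0, 'opening': 0.087} 0.022
```

View pics/a_scene.png

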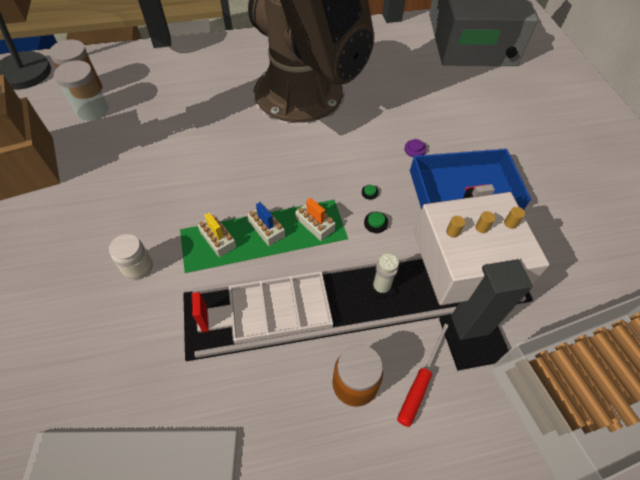

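View pics/a_top.png

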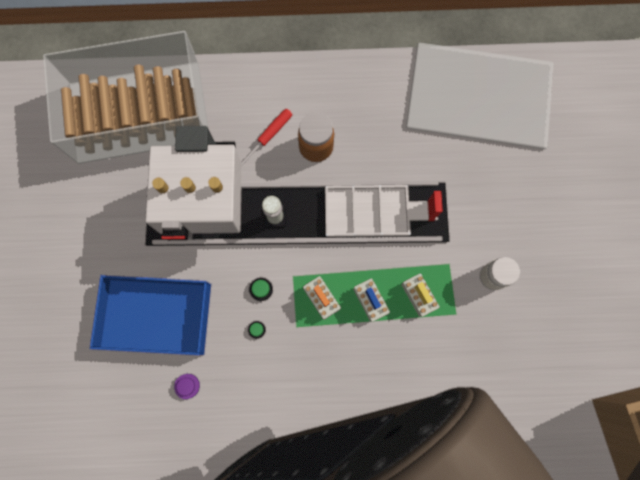

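The scene view shows the mat with three cassettes (yellow, blue, orange) at about (215,232), (265,222) and (317,215). The shuttle is at (280,307), one holder at (386,272), and the larger green button at (376,222). The top view shows the same row, with the holder at (273,210) and the tote at (152,316). I'll enlarge crops next.

```bash
python3 - <<'E'
import cv2,numpy as np
a=cv2.imread("pics/a_scene.png")[180:360,170:410]; b=cv2.imread("pics/a_top.png")[175:335,245:465]
r=lambda i,s:cv2.resize(i,None,fx=s,fy=s,interpolation=cv2.INTER_CUBIC)
cv2.imwrite("pics/a_c1.png",r(a,3.3)); cv2.imwrite("pics/a_c2.png",r(b,3.6))
E
```

```text
(no output)
```

View pics/a_c1.png

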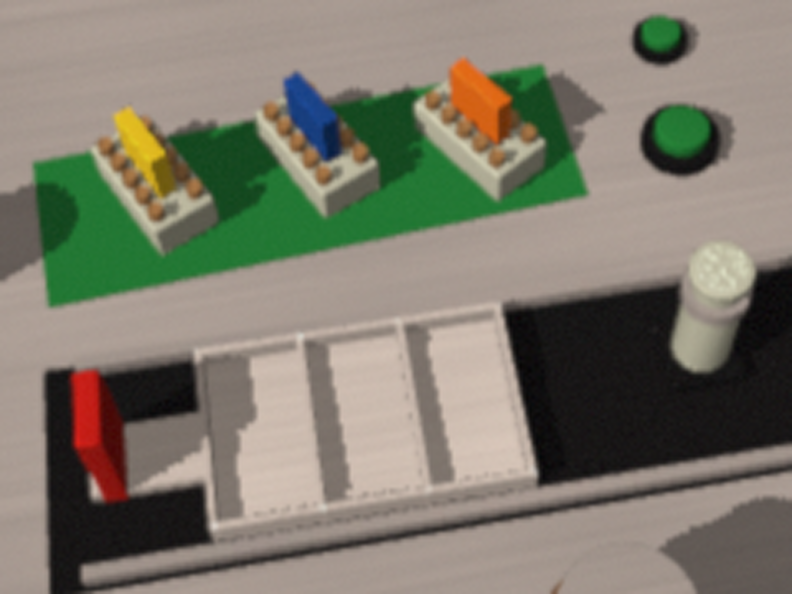

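View pics/a_c2.png

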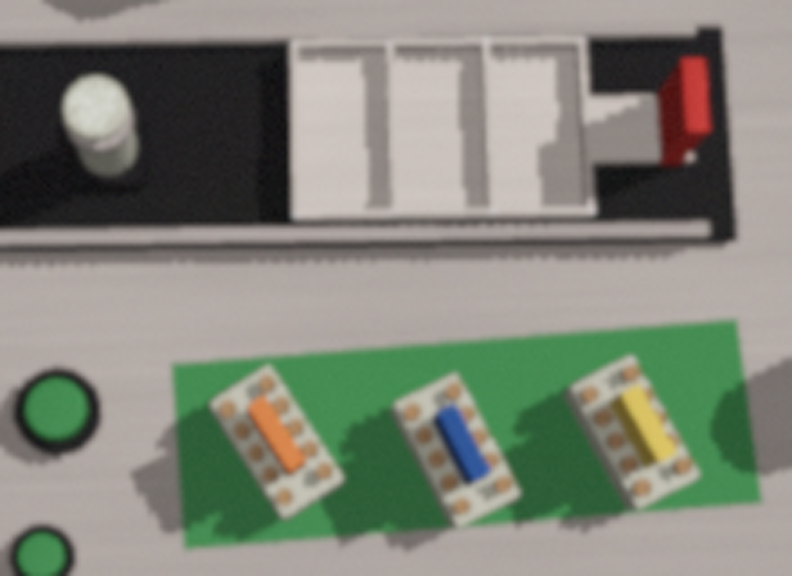

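Crop 1 shows the tray corners at (197,352), (500,305), (537,482) and (212,530), and the holder flange at (721,268). Crop 2 shows the matching tray corners at (597,213), (292,218), (292,42) and (586,38), the flange at (97,105), and the large button at (57,408). The fins are clear in both, so I'll fit them by colour mask.

```bash
cat >> h.py <<'E'
from scipy.optimize import minimize
HUE={"yellow":(22,34),"blue":(105,125),"orange":(5,17),"red":(-6,4)}
def mask(tag,n,col,roi=None):
    h=cv2.cvtColor(cv2.imread(f"pics/{tag}_{n}.png"),cv2.COLOR_BGR2HSV).astype(int)
    hue=(h[...,0]+20)%180-20; lo,hi=HUE[col]
    m=((hue>=lo)&(hue<=hi)&(h[...,1]>120)&(h[...,2]>40)).astype(np.uint8)
    if roi is not None:
        k=np.zeros_like(m); c=proj(tag,n,roi[:3]).astype(int); cv2.circle(k,tuple(int(v) for v in c),int(roi[3]),1,-1); m=m*k
    return m
def sil(tag,n,p,box):
    x,y,z,a=p; c,s=np.cos(a),np.sin(a); L,W,z0,z1=box; S=8
    P=[proj(tag,n,[x+c*i*L/2-s*j*W/2,y+s*i*L/2+c*j*W/2,z+k]) for i in(-1,1) for j in(-1,1) for k in(z0,z1)]
    return np.array(P)
def fit(tag,col,p0,box=(.044,.012,.028,.068),rad=22):
    """p = x,y,z of underside, yaw(rad); roi about fin centre"""
    Ms=[];offs=[];S=6
    for n in("scene","top"):
        m=mask(tag,n,col,(p0[0],p0[1],p0[2]+(box[2]+box[3])/2,rad)); c=proj(tag,n,[p0[0],p0[1],p0[2]+(box[2]+box[3])/2]); o=(c-32).astype(int)
        Ms.append(cv2.resize(m[o[1]:o[1]+64,o[0]:o[0]+64]*255,None,fx=S,fy=S,interpolation=cv2.INTER_LINEAR)/255.); offs.append(o)
    def f(p):
        e=0
        for n,M,o in zip(("scene","top"),Ms,offs):
            P=((sil(tag,n,p,box)-o+.5)*S-.5); k=np.zeros(M.shape,np.uint8)
            cv2.fillConvexPoly(k,cv2.convexHull((P*16).round().astype(np.int32)),1,shift=4)
            e+=np.abs(k-M).sum()/max(M.sum(),1)
        return e
    best=None
    for da in (-.5,-.2,.1,.4):
        s=np.array(p0,float); s[3]+=da
        r=minimize(f,s,method="Nelder-Mead",options=dict(initial_simplex=np.vstack([s]+[s+d for d in np.diag([.012,.012,.008,.25])]),xatol=1e-4,fatol=1e-4,maxiter=300))
        if best is None or r.fun<best.fun: best=r
    return best.x,best.fun
E
python3 - <<'E'
from h import *
s=lambda x,y:(170+x/3.3-.35,180+y/3.3-.35); t=lambda x,y:(245+x/3.6-.36,175+y/3.6-.36)
def P(l,a,b):
    x,e=tri("a",a,b); print(l,x.round(4),round(e,4)); return x
T=[P("tray"+l,s(*a),t(*b)) for l,a,b in(("n-",(197,352),(597,213)),("f-",(500,305),(292,218)),("f+",(537,482),(292,42)),("n+",(212,530),(586,38)))]
c=np.mean(T,0); yd=(T[1]+T[2]-T[0]-T[3])/2; print("tray c",c.round(4),"len",np.linalg.norm(yd),"yaw",np.degrees(np.arctan2(-yd[0],yd[1])), "w",np.linalg.norm((T[2]+T[3]-T[0]-T[1])/2))
P("btn",s(681,131),t(57,408)); P("hold",s(721,268),t(97,105))
M=[P("mat"+l,s(*a),t(*b)) for l,a,b in(("n-",(35,163),(760,501)),("f-",(543,66),(185,547)),("f+",(587,195),(173,365)),("n+",(50,305),(737,321)))]
print("mat c",np.mean(M,0).round(4)); yd=(M[1]+M[2]-M[0]-M[3])/2; print(np.linalg.norm(yd),np.degrees(np.arctan2(-yd[0],yd[1])))
P("tote",(516,150),(92,351)); P("tote2",(414,160),(205,355)); P("red",(480,190),(173,235))
for uv in((102,277),(210,283),(205,355),(92,350)): print("tote rim",atz("a","top",uv,.05).round(4))
for uv in((516,150),(414,160)): print("tote rim sc",atz("a","scene",uv,.05).round(4))
for col,uv in(("yellow",(424,293)),("blue",(374,299)),("orange",(322,297))):
    g=atz("a","top",uv,.06); p,e=fit("a",col,[g[0],g[1],0,.5]); print(col,p[:3].round(4),np.degrees(p[3]).round(1),round(e,3))
g=atz("a","top",(436,206),.066); p,e=fit("a","red",[g[0],g[1],0,0],(.044,.014,.03,.086),30); print("handle",p[:3].round(4),np.degrees(p[3]).round(1),round(e,3))
E
```

```text
trayn- [ 0.5592 -0.2385  0.0227] 0.0023
trayf- [ 0.563  -0.0592  0.0208] 0.0001
trayf+ [ 0.6743 -0.0628  0.0166] 0.001
trayn+ [ 0.6682 -0.2408  0.0226] 0.0013
tray c [ 0.6162 -0.1503  0.0207] len 0.1787599774137886 yaw -1.6053294359378265 w 0.11023130927892417
btn [0.4558 0.0833 0.0124] 0.0003
hold [0.6115 0.0489 0.1067] 0.0006
matn- [ 0.3878 -0.3276 -0.0027] 0.0001
matf- [ 0.3734  0.0113 -0.0039] 0.0006
matf+ [ 0.4813  0.0154 -0.0044] 0.0004
matn+ [ 0.4954 -0.3236 -0.003 ] 0.0007
mat c [ 0.4345 -0.1561 -0.0035]
0.33926029912758165 2.399901268059122
tote [0.3428 0.4351 0.0356] 0.0193
tote2 [0.3237 0.2014 0.032 ] 0.0101
red [0.5396 0.2276 0.173 ] 0.004
tote rim [0.4852 0.4032 0.05  ]
tote rim [0.4648 0.1818 0.05  ]
tote rim [0.3215 0.1905 0.05  ]
tote rim [0.3393 0.4152 0.05  ]
tote rim sc [0.3559 0.4389 0.05  ]
tote rim sc [0.3402 0.1998 0.05  ]
yellow [ 0.4293 -0.2521 -0.0023] 25.1 0.463
blue [ 0.4217 -0.1483 -0.0049] 22.0 0.873
orange [ 0.4317 -0.0446 -0.0036] 31.4 0.534
handle [ 0.6139 -0.2904 -0.0038] -1.5 0.322
```

```bash
cat >> h.py <<'E'
def overlay(tag,items,out,win=26,S=5):
    rows=[]
    for n in("scene","top"):
        r=[]
        im=cv2.imread(f"pics/{tag}_{n}.png")
        for col,p,boxes in items:
            c=proj(tag,n,[p[0],p[1],p[2]+.03]).astype(int); o=c-win
            k=cv2.resize(im[o[1]:o[1]+2*win,o[0]:o[0]+2*win],None,fx=S,fy=S,interpolation=cv2.INTER_CUBIC)
            m=mask(tag,n,col)[o[1]:o[1]+2*win,o[0]:o[0]+2*win]; m=cv2.resize(m,None,fx=S,fy=S,interpolation=cv2.INTER_NEAREST)
            cv2.drawContours(k,cv2.findContours(m,0,1)[0],-1,(255,255,255),1)
            for b in boxes:
                P=((sil(tag,n,p,b)-o+.5)*S-.5).round().astype(np.int32); cv2.polylines(k,[cv2.convexHull(P)],True,(255,0,255),1)
            r.append(k)
        rows.append(np.hstack(r))
    cv2.imwrite(out,np.vstack(rows))
FIN=(.044,.012,.028,.068); BLK=(.080,.042,0,.028)
E
sed -i 's/(h\[...,1\]>120)&(h\[...,2\]>40)/(h[...,1]>150)\&(h[...,2]>30)/; s/"yellow":(22,34),"blue":(105,125),"orange":(5,17)/"yellow":(20,36),"blue":(100,130),"orange":(3,17)/' h.py
python3 - <<'E'
from h import *
it=[]
for col,uv in(("yellow",(424,293)),("blue",(374,299)),("orange",(322,297))):
    g=atz("a","top",uv,.06); p,e=fit("a",col,[g[0],g[1],0,.5]); print(col,p[:3].round(4),np.degrees(p[3]).round(1),round(e,3)); it.append((col,p,[FIN,BLK]))
overlay("a",it,"pics/a_ov.png")
E
```

```text
yellow [ 0.426  -0.2525 -0.0089] 24.5 4.473
blue [ 0.4205 -0.1483 -0.0047] 18.9 1.096
orange [ 0.4318 -0.0442 -0.0032] 27.9 0.712
```

View pics/a_ov.png

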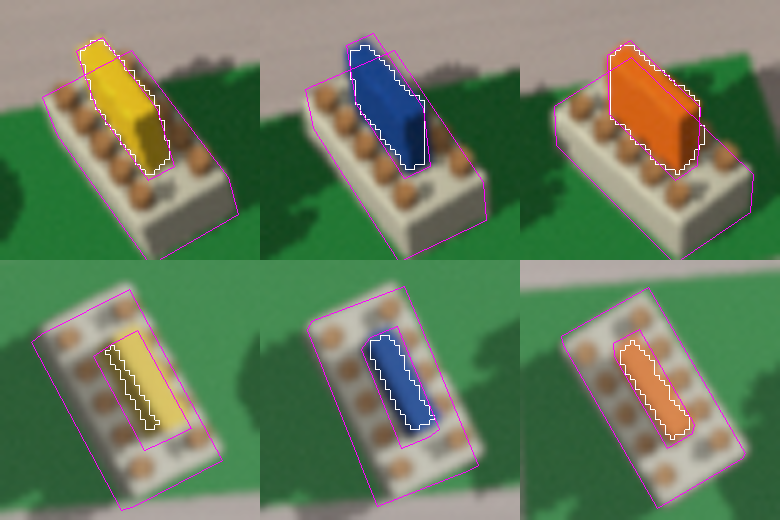

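The overlay shows the model sitting on the fins in both views. The top-view masks are too tight because the saturation is lower there, so I'll loosen them for that view.

```bash

sed -i 's/(h\[...,1\]>150)&(h\[...,2\]>30)/(h[...,1]>((115 if col=="orange" else 85) if n=="top" else 130))\&(h[...,2]>25)/; s/def fit(tag,col,p0,box=(.044,.012,.028,.068),rad=22)/def fit(tag,col,p0,box=(.044,.012,.028,.068),rad=20)/' h.py
cat >> h.py <<'E'
def cass(tag,guess,ov=None):
    it=[];R={}
    for col,p0 in guess.items():
        p,e=fit(tag,col,p0); print(col,p[:3].round(4),"yaw",np.degrees(p[3]).round(1),"err",round(e,3)); it.append((col,p,[FIN,BLK])); R[col]=p
    if ov: overlay(tag,it,ov)
    return R
E
python3 - <<'E'
from h import *
cass("a",{"yellow":[.428,-.2525,-.003,.48],"blue":[.421,-.148,-.003,.45],"orange":[.432,-.044,-.003,.5]},"pics/a_ov2.png")
print(proj("a","top",[.617,-.151,.034]),proj("a","scene",[.617,-.151,.034]))
for n in("scene","top"): print(n,[proj("a",n,[.6165-.026*0+dx,-.151+dy,z]).round(1).tolist() for z in(.018,.030) for dx,dy in((-.055,-.089),(-.055,.089),(.055,.089),(.055,-.089))])
s=lambda x,y:(170+x/3.3-.35,180+y/3.3-.35); t=lambda x,y:(245+x/3.6-.36,175+y/3.6-.36)
print(np.round([s(197,352),s(500,305),s(537,482),s(212,530)],1).tolist(),np.round([t(597,213),t(292,218),t(292,42),t(586,38)],1).tolist())
E
```

```text
yellow [ 0.4292 -0.2519 -0.0023] yaw 25.7 err 0.297
blue [ 0.4226 -0.1484 -0.0043] yaw 21.1 err 0.647
orange [ 0.432  -0.0443 -0.0037] yaw 32.2 err 0.514
[367.76967146 207.72531315] [278.5489396 302.404668 ]
scene [[228.2, 288.7], [319.6, 272.4], [332.1, 323.9], [234.4, 342.9], [227.2, 285.7], [319.7, 269.3], [332.4, 321.3], [233.4, 340.4]]
top [[409.9, 233.2], [327.1, 236.1], [325.1, 187.3], [406.2, 184.4], [410.9, 231.9], [327.2, 234.9], [325.2, 185.5], [407.1, 182.6]]
[[229.3, 286.3], [321.2, 272.1], [332.4, 325.7], [233.9, 340.3]] [[410.5, 233.8], [325.8, 235.2], [325.8, 186.3], [407.4, 185.2]]
```

View pics/a_ov2.png

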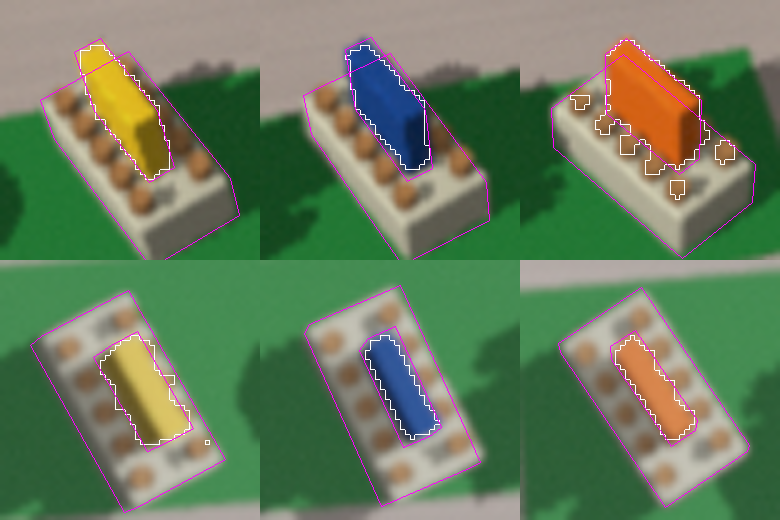

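The overlay agrees with the blocks to about 2 mm: yellow yaw 26°, blue 22° and orange 30°. Next is a planner that prints tool-frame shifts for me to type.

```bash
sed -i 's/else 130))/else (165 if col=="orange" else 130)))/' h.py
cat >> h.py <<'E'
def plan(wps,start=None):
    """wps (x,y,z,yaw deg): prints per call: shift (tool axes, /10cm), turn z (/90deg), rows needed"""
    if start is None:
        o=ctrl.get_obs(); cur=np.r_[o["tool_pos"],o["orientation"][2]]
    else: cur=np.array(start,float)
    print("from",cur.round(4))
    for w in wps:
        w=np.array(w,float); w[3]=cur[3]+(w[3]-cur[3]+180)%360-180; n=max(1,int(np.ceil(max(np.linalg.norm(w[:3]-cur[:3])/.098,abs(w[3]-cur[3])/33)-1e-9)))
        for i in range(n):
            g=cur+(w-cur)/(n-i); a=np.radians(cur[3]); T=np.array([[np.cos(a),np.sin(a),0],[np.sin(a),-np.cos(a),0],[0,0,-1]])
            d=np.round(T.T@(g[:3]-cur[:3])*10,2); r=np.round(-(g[3]-cur[3])/90,3)
            k=int(np.ceil(max(np.linalg.norm(d)/.5,abs(r)*90/8.5)))+ (1 if i==n-1 else 0)
            cur[:3]+=T@d/10; cur[3]-=r*90; print(d.tolist(),r,"x%d"%min(5,k), "->",cur.round(3) if i==n-1 else "")
def st():
    o=ctrl.get_obs(); print(round(o["clock"],2),np.round(o["tool_pos"],4),np.round(o["orientation"],1),"F",np.round(o["force"],1),"open",round(o["opening"],4),"gf",round(o["gripper_force"],1),"j",np.round(o["joint_pos"],0).tolist())
E
python3 - <<'E'
from h import *
print("jar",atz("a","top",(316,124),.1).round(3),"base end",atz("a","top",(449,241.5),.01).round(3),atz("a","top",(446,184),.01).round(3))
plan([(.40,-.35,.26,-130),(.612,.049,.24,-91.5),(.612,.049,.14,-91.5),(.612,.049,.081,-91.5)])
E
```

```text
jar [ 0.783 -0.046  0.1  ] base end [ 0.542 -0.324  0.01 ] [ 0.672 -0.33   0.01 ]
from [   0.1921   -0.6467    0.2477 -163.4607]
[-0.71, 0.56, -0.03] -0.093 x2 -> 
[-0.78, 0.45, -0.03] -0.093 x2 -> 
[-0.84, 0.34, -0.03] -0.093 x2 -> 
[-0.89, 0.21, -0.03] -0.093 x3 -> [   0.4     -0.35     0.26  -129.981]
[-0.88, 0.19, 0.04] -0.086 x2 -> 
[-0.9, 0.07, 0.04] -0.085 x2 -> 
[-0.9, -0.06, 0.04] -0.086 x2 -> 
[-0.89, -0.17, 0.04] -0.085 x2 -> 
[-0.85, -0.3, 0.04] -0.086 x3 -> [ 6.1200e-01  4.8000e-02  2.4000e-01 -9.1461e+01]
[-0.0, 0.0, 0.5] 0.0 x1 -> 
[-0.01, 0.0, 0.5] 0.0 x3 -> [ 6.1200e-01  4.9000e-02  1.4000e-01 -9.1461e+01]
[0.0, 0.0, 0.59] 0.0 x3 -> [ 6.1200e-01  4.9000e-02  8.1000e-02 -9.1461e+01]
```

```bash

python3 -m creep '[{"grip":0.2,"delta_pos":[-0.71,0.56,-0.03],"rotation":[0,0,-0.093]},{"grip":0.2,"delta_pos":[-0.71,0.56,-0.03],"rotation":[0,0,-0.093]},{"grip":0.2,"delta_pos":[-0.71,0.56,-0.03],"rotation":[0,0,-0.093]}]'
python3 -c "from h import *; st()"
python3 -m creep '[{"grip":0.2,"delta_pos":[-0.78,0.45,-0.03],"rotation":[0,0,-0.093]},{"grip":0.2,"delta_pos":[-0.78,0.45,-0.03],"rotation":[0,0,-0.093]},{"grip":0.2,"delta_pos":[-0.78,0.45,-0.03],"rotation":[0,0,-0.093]}]'
python3 -m creep '[{"grip":0.2,"delta_pos":[-0.84,0.34,-0.03],"rotation":[0,0,-0.093]},{"grip":0.2,"delta_pos":[-0.84,0.34,-0.03],"rotation":[0,0,-0.093]},{"grip":0.2,"delta_pos":[-0.84,0.34,-0.03],"rotation":[0,0,-0.093]}]'
python3 -m creep '[{"grip":0.2,"delta_pos":[-0.89,0.21,-0.03],"rotation":[0,0,-0.093]},{"grip":0.2,"delta_pos":[-0.89,0.21,-0.03],"rotation":[0,0,-0.093]},{"grip":0.2,"delta_pos":[-0.89,0.21,-0.03],"rotation":[0,0,-0.093]},{"grip":0.2,"delta_pos":[-0.89,0.21,-0.03],"rotation":[0,0,-0.093]}]'
python3 -c "
from h import *
st(); plan([(.612,.049,.24,-91.5),(.612,.049,.14,-91.5),(.612,.049,.081,-91.5)])"
```

```text
clock: 0.4
tool_pos: [0.2463, -0.5702, 0.2519]
orientation: [180.0, 0.1, -154.9]
force: [0.2, 0.2, 0.3]
opening: 0.0724
gripper_force: 0.0
0.4 [ 0.2463 -0.5702  0.2519] [ 1.800e+02  1.000e-01 -1.549e+02] F [0.2 0.2 0.3] open 0.0724 gf 0.0 j [-49.0, 15.0, -6.0, -0.0, -68.0, -16.0]
clock: 0.7
tool_pos: [0.2979, -0.4968, 0.2549]
orientation: [-180.0, 0.0, -146.5]
force: [0.1, 0.0, 1.3]
opening: 0.0699
gripper_force: 0.0
clock: 1.0
tool_pos: [0.3494, -0.4227, 0.2578]
orientation: [-180.0, 0.0, -138.2]
force: [-0.8, 0.2, 0.4]
opening: 0.07
gripper_force: 0.0
clock: 1.4
tool_pos: [0.4004, -0.35, 0.2605]
orientation: [180.0, -0.0, -129.9]
force: [-0.2, -0.0, -0.0]
opening: 0.0703
gripper_force: 0.0
1.4 [ 0.4004 -0.35    0.2605] [ 180.    -0.  -129.9] F [-0.2 -0.  -0. ] open 0.0703 gf 0.0 j [-20.0, 7.0, -16.0, 0.0, -67.0, -20.0]
from [   0.4004   -0.35      0.2605 -129.9009]
[-0.88, 0.19, 0.04] -0.085 x2 -> 
[-0.9, 0.07, 0.04] -0.085 x2 -> 
[-0.9, -0.05, 0.04] -0.086 x2 -> 
[-0.89, -0.18, 0.04] -0.085 x2 -> 
[-0.86, -0.29, 0.04] -0.086 x3 -> [ 6.1200e-01  4.9000e-02  2.4000e-01 -9.1471e+01]
[0.0, -0.0, 0.5] 0.0 x1 -> 
[0.0, -0.0, 0.5] 0.0 x2 -> [ 6.1200e-01  4.9000e-02  1.4000e-01 -9.1471e+01]
[0.0, -0.0, 0.59] 0.0 x3 -> [ 6.1200e-01  4.9000e-02  8.1000e-02 -9.1471e+01]
```

```bash

python3 -m creep '[{"grip":0.2,"delta_pos":[-0.88,0.19,0.04],"rotation":[0,0,-0.085]},{"grip":0.2,"delta_pos":[-0.88,0.19,0.04],"rotation":[0,0,-0.085]}]' | head -2
python3 -m creep '[{"grip":0.2,"delta_pos":[-0.9,0.07,0.04],"rotation":[0,0,-0.085]},{"grip":0.2,"delta_pos":[-0.9,0.07,0.04],"rotation":[0,0,-0.085]}]' | head -2
python3 -m creep '[{"grip":0.2,"delta_pos":[-0.9,-0.05,0.04],"rotation":[0,0,-0.086]},{"grip":0.2,"delta_pos":[-0.9,-0.05,0.04],"rotation":[0,0,-0.086]}]' | head -2
python3 -m creep '[{"grip":0.2,"delta_pos":[-0.89,-0.18,0.04],"rotation":[0,0,-0.085]},{"grip":0.2,"delta_pos":[-0.89,-0.18,0.04],"rotation":[0,0,-0.085]}]' | head -2
python3 -m creep '[{"grip":0.2,"delta_pos":[-0.86,-0.29,0.04],"rotation":[0,0,-0.086]},{"grip":0.2,"delta_pos":[-0.86,-0.29,0.04],"rotation":[0,0,-0.086]},{"grip":0.2,"delta_pos":[-0.86,-0.29,0.04],"rotation":[0,0,-0.086]}]'
python3 -m creep '[{"grip":0.2,"delta_pos":[0,0,0.5],"rotation":[0,0,0]},{"grip":0.2,"delta_pos":[0,0,1],"rotation":[0,0,0]},{"grip":0.2,"delta_pos":[0,0,1],"rotation":[0,0,0]}]'
python3 -c "
from h import *
snap('b'); plan([(.612,.049,.081,-91.5)])
a=cv2.imread('pics/b_scene.png')[180:330,330:470]; b=cv2.imread('pics/b_top.png')[130:280,200:340]
r=lambda i:cv2.resize(i,None,fx=2.8,fy=2.8,interpolation=2); cv2.imwrite('pics/b_c.png',np.hstack([r(a),r(b)]))"
```

```text
clock: 1.6
tool_pos: [0.4417, -0.2712, 0.2562]
clock: 1.8
tool_pos: [0.4847, -0.1904, 0.2524]
clock: 2.0
tool_pos: [0.5271, -0.1106, 0.2484]
clock: 2.2
tool_pos: [0.5706, -0.0307, 0.2443]
clock: 2.5
tool_pos: [0.6142, 0.0512, 0.2389]
orientation: [179.9, -0.0, -91.5]
force: [-1.2, -0.9, -1.0]
opening: 0.07
gripper_force: 0.0
clock: 2.8
tool_pos: [0.6077, 0.0462, 0.1337]
orientation: [179.3, -0.2, -91.7]
force: [-0.6, -0.4, 0.2]
opening: 0.07
gripper_force: 0.0
from [ 6.12400e-01  4.75000e-02  1.40800e-01 -9.16093e+01]
[-0.02, 0.0, 0.6] -0.001 x3 -> [ 6.1200e-01  4.9000e-02  8.1000e-02 -9.1519e+01]
```

View pics/b_c.png

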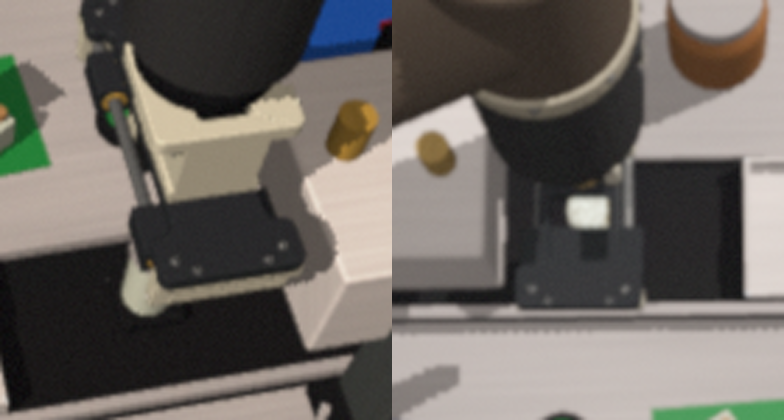

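The view from both cameras shows the holder between the open fingers, with the gripper body clear of the head. I'll go down, grip and lift.

```bash

python3 -m creep '[{"grip":0.2,"delta_pos":[-0.01,0,0.3],"rotation":[0,0,0]},{"grip":0.2,"delta_pos":[-0.01,0,0.6],"rotation":[0,0,0]},{"grip":0.2,"delta_pos":[-0.01,0,0.6],"rotation":[0,0,0]},{"grip":0.2,"delta_pos":[-0.01,0,0.6],"rotation":[0,0,0]}]'
python3 -m creep '[{"grip":1,"delta_pos":[0,0,0],"rotation":[0,0,0]},{"grip":1,"delta_pos":[0,0,0],"rotation":[0,0,0]},{"grip":1,"delta_pos":[0,0,0],"rotation":[0,0,0]},{"grip":1,"delta_pos":[0,0,0],"rotation":[0,0,0]},{"grip":1,"delta_pos":[0,0,0],"rotation":[0,0,0]}]'
python3 -m creep '[{"grip":1,"delta_pos":[0,0,-0.3],"rotation":[0,0,0]},{"grip":1,"delta_pos":[0,0,-0.6],"rotation":[0,0,0]},{"grip":1,"delta_pos":[0,0,-0.9],"rotation":[0,0,0]},{"grip":1,"delta_pos":[0,0,-0.9],"rotation":[0,0,0]}]'
python3 -c "
from h import *
st(); plan([(.61,.047,.24,-91.5),(.45,.10,.24,-91.5),(.403,.298,.24,-91.5),(.403,.298,.12,-91.5),(.403,.298,.078,-91.5)])"
```

```text
clock: 3.3
tool_pos: [0.6138, 0.0499, 0.0832]
orientation: [-179.8, 0.0, -91.5]
force: [0.1, 0.1, 0.8]
opening: 0.0705
gripper_force: 0.0
clock: 3.8
tool_pos: [0.6122, 0.0502, 0.0809]
orientation: [-180.0, 0.0, -91.5]
force: [0.7, -0.4, -1.3]
opening: 0.0357
gripper_force: 0.0
clock: 4.2
tool_pos: [0.6143, 0.0507, 0.1749]
orientation: [-179.6, 0.1, -91.5]
force: [1.9, 0.5, -3.9]
opening: 0.0335
gripper_force: 29.9
4.2 [0.6143 0.0507 0.1749] [-1.796e+02  1.000e-01 -9.150e+01] F [ 1.9  0.5 -3.9] open 0.0335 gf 29.9 j [23.0, 18.0, -13.0, 0.0, -58.0, -24.0]
from [ 6.1430e-01  5.0700e-02  1.7490e-01 -9.1495e+01]
[0.04, 0.04, -0.65] 0.0 x3 -> [ 6.1000e-01  4.7000e-02  2.4000e-01 -9.1495e+01]
[-0.24, 0.81, -0.0] 0.0 x2 -> 
[-0.25, 0.81, -0.0] 0.0 x3 -> [  0.45    0.1     0.24  -91.495]
[-0.66, 0.17, -0.0] 0.0 x2 -> 
[-0.65, 0.17, -0.0] 0.0 x2 -> 
[-0.66, 0.18, -0.0] 0.0 x3 -> [  0.403   0.298   0.24  -91.495]
[0.0, -0.0, 0.6] 0.0 x2 -> 
[0.0, -0.0, 0.6] 0.0 x3 -> [  0.403   0.298   0.12  -91.495]
[0.0, -0.0, 0.42] 0.0 x2 -> [ 4.0300e-01  2.9800e-01  7.8000e-02 -9.1495e+01]
```

```bash

python3 -m creep '[{"grip":1,"delta_pos":[0,0,-0.35],"rotation":[0,0,0]},{"grip":1,"delta_pos":[0,0,-0.65],"rotation":[0,0,0]},{"grip":1,"delta_pos":[0,0,-0.65],"rotation":[0,0,0]}]' | tail -2
python3 -m creep '[{"grip":1,"delta_pos":[-0.12,0.4,0],"rotation":[0,0,0]},{"grip":1,"delta_pos":[-0.24,0.81,0],"rotation":[0,0,0]},{"grip":1,"delta_pos":[-0.24,0.81,0],"rotation":[0,0,0]}]' | tail -2
python3 -m creep '[{"grip":1,"delta_pos":[-0.25,0.81,0],"rotation":[0,0,0]},{"grip":1,"delta_pos":[-0.25,0.81,0],"rotation":[0,0,0]},{"grip":1,"delta_pos":[-0.25,0.81,0],"rotation":[0,0,0]}]' | tail -2
python3 -m creep '[{"grip":1,"delta_pos":[-0.66,0.17,0],"rotation":[0,0,0]},{"grip":1,"delta_pos":[-0.66,0.17,0],"rotation":[0,0,0]}]' | tail -2
python3 -m creep '[{"grip":1,"delta_pos":[-0.65,0.17,0],"rotation":[0,0,0]},{"grip":1,"delta_pos":[-0.65,0.17,0],"rotation":[0,0,0]}]' | tail -2
python3 -m creep '[{"grip":1,"delta_pos":[-0.66,0.18,0],"rotation":[0,0,0]},{"grip":1,"delta_pos":[-0.66,0.18,0],"rotation":[0,0,0]},{"grip":1,"delta_pos":[-0.66,0.18,0],"rotation":[0,0,0]}]' | tail -2
python3 -m creep '[{"grip":1,"delta_pos":[0,0,0.4],"rotation":[0,0,0]},{"grip":1,"delta_pos":[0,0,0.8],"rotation":[0,0,0]},{"grip":1,"delta_pos":[0,0,1],"rotation":[0,0,0]},{"grip":1,"delta_pos":[0,0,1],"rotation":[0,0,0]}]'
python3 -c "
from h import *
st(); snap('c')
a=cv2.imread('pics/c_scene.png')[80:280,350:560]; b=cv2.imread('pics/c_top.png')[230:430,60:270]
r=lambda i:cv2.resize(i,None,fx=1.9,fy=1.9,interpolation=2); cv2.imwrite('pics/c_c.png',np.hstack([r(a),r(b)]))"
```

```text
opening: 0.0332
gripper_force: 29.9
opening: 0.034
gripper_force: 3.0
opening: 0.013
gripper_force: 0.0
opening: 0.001
gripper_force: 0.0
opening: 0.0003
gripper_force: 0.0
opening: 0.0002
gripper_force: 0.0
clock: 6.2
tool_pos: [0.4038, 0.2993, 0.1323]
orientation: [179.8, -0.3, -91.6]
force: [0.6, 0.9, 0.8]
opening: 0.0005
gripper_force: 0.0
6.2 [0.4038 0.2993 0.1323] [179.8  -0.3 -91.6] F [0.6 0.9 0.8] open 0.0005 gf 0.0 j [59.0, 11.0, -30.0, -0.0, -50.0, -61.0]
```

View pics/c_c.png

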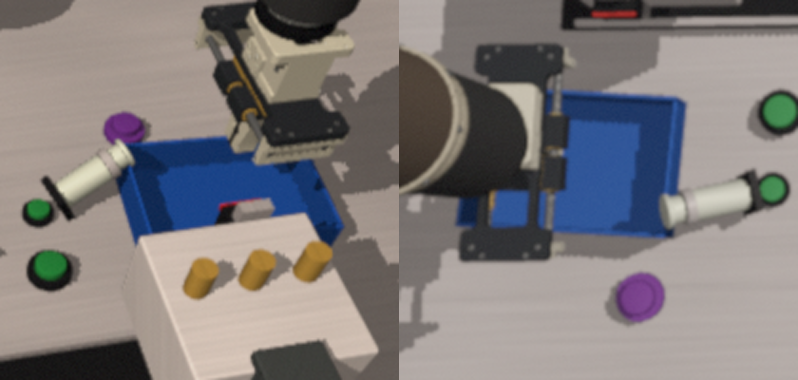

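The grip slackened on the way and the holder fell. It now leans on the tote's near wall, with its flange on the rim (scene 414,161; top 203,340) and its foot on the table (scene 380,184; top 247,330). I'll measure it and pick it up as it lies.

```bash
python3 -c "
from h import *
s=lambda x,y:(350+x/1.9-.25,80+y/1.9-.25); t=lambda x,y:(60+(x-399)/1.9-.25,230+y/1.9-.25)
f=tri('c',s(122,153),t(670,210)); g=tri('c',s(62,195),t(752,190)); print(f,g)
d=f[0]-g[0]; print(np.linalg.norm(d),np.degrees(np.arctan2(d[2],np.hypot(d[0],d[1]))),'hdir',np.degrees(np.arctan2(d[1],d[0])))
a=cv2.imread('pics/c_scene.png')[140:210,360:440]; b=cv2.imread('pics/c_top.png')[305:365,190:270]
r=lambda i:cv2.resize(i,None,fx=5,fy=5,interpolation=2); q=r(a); cv2.imwrite('pics/c_c2.png',np.hstack([q,cv2.copyMakeBorder(r(b),0,q.shape[0]-300,0,0,0)]))"
```

```text
(array([0.3501003 , 0.19398334, 0.0603908 ]), np.float64(0.0004254815919697748)) (array([0.37012877, 0.11678951, 0.02681526]), np.float64(0.0053956310247461415))
0.08652944254396679 22.83163575307078 hdir 104.54506378527101
```

View pics/c_c2.png

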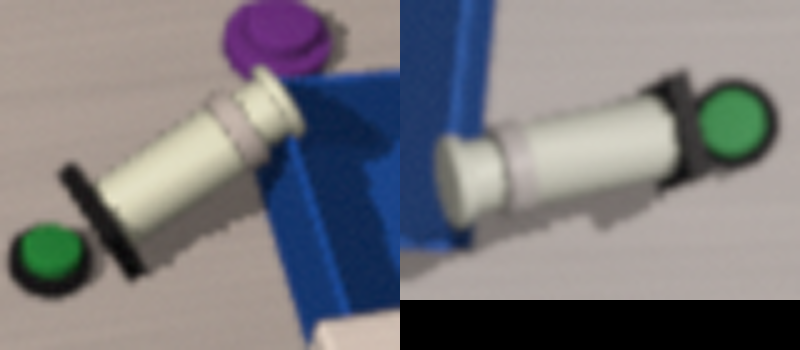

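```bash
python3 -c "
from h import *
print(tri('c',(395,176),(230,334.4)),atz('c','top',(230,334.4),.04),atz('c','scene',(395,176),.04))
p=(.362,.150)
plan([(.403,.298,.2,-91.5),(*p,.2,-76),(*p,.1,-76),(*p,.05,-76)])"
```

```text
(array([0.36173692, 0.1477774 , 0.03173699]), np.float64(0.005413781818531059)) [0.36032075 0.14264082 0.04      ] [0.36906308 0.14820543 0.04      ]
from [  0.4054   0.3014   0.1358 -91.5543]
[0.04, 0.02, -0.64] -0.001 x3 -> [  0.403   0.297   0.2   -91.464]
[0.74, 0.19, -0.0] -0.086 x2 -> 
[0.71, 0.28, -0.0] -0.086 x3 -> [  0.362   0.15    0.2   -75.984]
[0.0, 0.0, 0.5] 0.0 x1 -> 
[0.0, 0.0, 0.5] 0.0 x2 -> [  0.362   0.15    0.1   -75.984]
[0.0, 0.0, 0.5] 0.0 x2 -> [ 3.6200e-01  1.5000e-01  5.0000e-02 -7.5984e+01]
```

```bash

python3 -m creep '[{"grip":0.2,"delta_pos":[0.04,0.02,-0.64],"rotation":[0,0,0]},{"grip":0.2,"delta_pos":[0.04,0.02,-0.64],"rotation":[0,0,0]},{"grip":0.2,"delta_pos":[0.04,0.02,-0.64],"rotation":[0,0,0]}]' | tail -2
python3 -m creep '[{"grip":0.2,"delta_pos":[0.74,0.19,0],"rotation":[0,0,-0.086]},{"grip":0.2,"delta_pos":[0.74,0.19,0],"rotation":[0,0,-0.086]}]' | tail -2
python3 -m creep '[{"grip":0.2,"delta_pos":[0.72,0.27,0],"rotation":[0,0,-0.086]},{"grip":0.2,"delta_pos":[0.72,0.27,0],"rotation":[0,0,-0.086]},{"grip":0.2,"delta_pos":[0.72,0.27,0],"rotation":[0,0,-0.086]},{"grip":0.2,"delta_pos":[0.72,0.27,0],"rotation":[0,0,-0.086]}]' | tail -2
python3 -m creep '[{"grip":0.2,"delta_pos":[0,0,0.5],"rotation":[0,0,0]},{"grip":0.2,"delta_pos":[0,0,1],"rotation":[0,0,0]},{"grip":0.2,"delta_pos":[0,0,1],"rotation":[0,0,0]},{"grip":0.2,"delta_pos":[0,0,1],"rotation":[0,0,0]}]'
python3 -c "
from h import *
st();plan([(.364,.148,.05,-76)])"
```

```text
opening: 0.0189
gripper_force: 0.0
opening: 0.0349
gripper_force: 0.0
opening: 0.0664
gripper_force: 0.0
clock: 7.6
tool_pos: [0.363, 0.1503, 0.1]
orientation: [179.9, -0.1, -76.0]
force: [0.3, 0.7, 0.0]
opening: 0.0701
gripper_force: 0.0
7.6 [0.363  0.1503 0.1   ] [ 1.799e+02 -1.000e-01 -7.600e+01] F [0.3 0.7 0. ] open 0.0701 gf 0.0 j [52.0, 3.0, -45.0, 0.0, -42.0, -38.0]
from [  0.363    0.1503   0.1    -76.001 ]
[0.02, -0.0, 0.5] -0.0 x3 -> [ 3.6400e-01  1.4800e-01  5.0000e-02 -7.6001e+01]
```

```bash

python3 -m creep '[{"grip":0.2,"delta_pos":[0.02,0,0.25],"rotation":[0,0,0]},{"grip":0.2,"delta_pos":[0.02,0,0.5],"rotation":[0,0,0]},{"grip":0.2,"delta_pos":[0.02,0,0.5],"rotation":[0,0,0]},{"grip":0.2,"delta_pos":[0.02,0,0.5],"rotation":[0,0,0]}]'
python3 -m creep '[{"grip":1,"delta_pos":[0,0,0],"rotation":[0,0,0]},{"grip":1,"delta_pos":[0,0,0],"rotation":[0,0,0]},{"grip":1,"delta_pos":[0,0,0],"rotation":[0,0,0]},{"grip":1,"delta_pos":[0,0,0],"rotation":[0,0,0]},{"grip":1,"delta_pos":[0,0,0],"rotation":[0,0,0]}]' |tail -3
python3 -m creep '[{"grip":1,"delta_pos":[0,0,0],"rotation":[0,0,0]},{"grip":1,"delta_pos":[0,0,0],"rotation":[0,0,0]},{"grip":1,"delta_pos":[0,0,0],"rotation":[0,0,0]},{"grip":1,"delta_pos":[0,0,0],"rotation":[0,0,0]}]'
python3 -m creep '[{"grip":1,"delta_pos":[0,0,-0.2],"rotation":[0,0,0]},{"grip":1,"delta_pos":[0,0,-0.5],"rotation":[0,0,0]},{"grip":1,"delta_pos":[0,0,-0.8],"rotation":[0,0,0]},{"grip":1,"delta_pos":[0,0,-1],"rotation":[0,0,0]},{"grip":1,"delta_pos":[0,0,-1],"rotation":[0,0,0]}]'
python3 -c "
from h import *
st();plan([(.364,.148,.18,-76),(.403,.29,.18,-85),(.403,.29,.1,-85),(.403,.29,.06,-85)])"
```

```text
clock: 8.0
tool_pos: [0.3643, 0.1492, 0.0514]
orientation: [-179.9, 0.0, -76.0]
force: [-0.4, 0.5, -0.4]
opening: 0.0703
gripper_force: 0.0
force: [0.4, 0.2, 0.5]
opening: 0.0359
gripper_force: 0.1
clock: 8.9
tool_pos: [0.3632, 0.148, 0.0496]
orientation: [180.0, -0.0, -76.1]
force: [-0.7, -0.5, 3.6]
opening: 0.0329
gripper_force: 29.9
clock: 9.4
tool_pos: [0.3642, 0.1491, 0.1517]
orientation: [-179.8, 0.2, -76.1]
force: [0.8, 0.0, -3.2]
opening: 0.0335
gripper_force: 29.9
9.4 [0.3642 0.1491 0.1517] [-179.8    0.2  -76.1] F [ 0.8  0.  -3.2] open 0.0335 gf 29.9 j [51.0, -2.0, -41.0, 0.0, -51.0, -38.0]
from [  0.3642   0.1491   0.1517 -76.0539]
[0.01, 0.0, -0.28] -0.001 x2 -> [  0.364   0.148   0.18  -75.964]
[-0.64, -0.36, -0.0] 0.05 x2 -> 
[-0.67, -0.31, -0.0] 0.05 x3 -> [  0.403   0.29    0.18  -84.964]
[0.0, 0.0, 0.8] 0.0 x3 -> [  0.403   0.29    0.1   -84.964]
[0.0, 0.0, 0.4] 0.0 x2 -> [ 4.0300e-01  2.9000e-01  6.0000e-02 -8.4964e+01]
```

```bash

python3 -m creep '[{"grip":1,"delta_pos":[0,0,-0.28],"rotation":[0,0,0]},{"grip":1,"delta_pos":[0,0,-0.28],"rotation":[0,0,0]}]' | tail -2
python3 -m creep '[{"grip":1,"delta_pos":[-0.32,-0.18,0],"rotation":[0,0,0.025]},{"grip":1,"delta_pos":[-0.64,-0.36,0],"rotation":[0,0,0.05]},{"grip":1,"delta_pos":[-0.64,-0.36,0],"rotation":[0,0,0.05]}]' | tail -2
python3 -m creep '[{"grip":1,"delta_pos":[-0.4,-0.2,0],"rotation":[0,0,0.05]},{"grip":1,"delta_pos":[-0.67,-0.31,0],"rotation":[0,0,0.05]},{"grip":1,"delta_pos":[-0.67,-0.31,0],"rotation":[0,0,0.05]},{"grip":1,"delta_pos":[-0.67,-0.31,0],"rotation":[0,0,0.05]}]' | tail -2
python3 -m creep '[{"grip":1,"delta_pos":[0,0,0.4],"rotation":[0,0,0]},{"grip":1,"delta_pos":[0,0,0.8],"rotation":[0,0,0]},{"grip":1,"delta_pos":[0,0,1],"rotation":[0,0,0]},{"grip":1,"delta_pos":[0,0,1],"rotation":[0,0,0]},{"grip":1,"delta_pos":[0,0,1],"rotation":[0,0,0]}]'
python3 -m creep '[{"grip":1,"delta_pos":[0,0,0.1],"rotation":[0,0,0]},{"grip":1,"delta_pos":[0,0,0.2],"rotation":[0,0,0]},{"grip":1,"delta_pos":[0,0,0.2],"rotation":[0,0,0]}]'

```

```text
opening: 0.0331
gripper_force: 29.9
opening: 0.0329
gripper_force: 29.9
opening: 0.0334
gripper_force: 29.9
clock: 10.8
tool_pos: [0.4022, 0.2892, 0.0776]
orientation: [180.0, -0.1, -85.1]
force: [0.3, 0.8, -1.7]
opening: 0.0335
gripper_force: 29.9
clock: 11.1
tool_pos: [0.4019, 0.2894, 0.0567]
orientation: [179.9, -0.0, -85.1]
force: [-0.4, -0.3, -2.0]
opening: 0.0336
gripper_force: 29.9
```

```bash

python3 -m creep '[{"grip":0.3,"delta_pos":[0,0,0],"rotation":[0,0,0]},{"grip":0.3,"delta_pos":[0,0,0],"rotation":[0,0,0]},{"grip":0.3,"delta_pos":[0,0,0],"rotation":[0,0,0]},{"grip":0.3,"delta_pos":[0,0,0],"rotation":[0,0,0]}]' | tail -2
python3 -m creep '[{"grip":0.3,"delta_pos":[0,0,-0.4],"rotation":[0,0,0]},{"grip":0.3,"delta_pos":[0,0,-0.8],"rotation":[0,0,0]},{"grip":0.3,"delta_pos":[0,0,-1],"rotation":[0,0,0]}]' | tail -2
python3 -c "
from h import *
st();plan([(.43,.2,.2,-100),(.432,.1,.2,-125),(.432,-.044,.2,-150.5),(.432,-.044,.12,-150.5),(.432,-.044,.059,-150.5)])"
```

```text
opening: 0.0587
gripper_force: 0.0
opening: 0.0613
gripper_force: 0.0
11.8 [0.4032 0.2909 0.161 ] [-179.8    0.2  -85. ] F [-0.8  0.7 -0.8] open 0.0613 gf 0.0 j [59.0, 8.0, -29.0, 0.0, -53.0, -54.0]
from [  0.4032   0.2909   0.161  -85.0266]
[0.46, -0.09, -0.2] 0.083 x2 -> 
[0.45, -0.16, -0.19] 0.083 x3 -> [  0.43    0.2     0.2   -99.967]
[0.49, -0.1, -0.0] 0.139 x2 -> 
[0.46, -0.2, -0.0] 0.139 x3 -> [ 4.32000e-01  1.00000e-01  2.00000e-01 -1.24987e+02]
[0.59, -0.41, -0.0] 0.142 x2 -> 
[0.49, -0.53, -0.0] 0.141 x3 -> [ 4.32000e-01 -4.40000e-02  2.00000e-01 -1.50457e+02]
[-0.0, -0.0, 0.8] 0.0 x3 -> [ 4.32000e-01 -4.40000e-02  1.20000e-01 -1.50457e+02]
[-0.0, -0.0, 0.61] 0.0 x3 -> [ 4.32000e-01 -4.40000e-02  5.90000e-02 -1.50457e+02]
```

```bash

python3 -m creep '[{"grip":0.3,"delta_pos":[0.46,-0.09,-0.2],"rotation":[0,0,0.083]},{"grip":0.3,"delta_pos":[0.46,-0.09,-0.2],"rotation":[0,0,0.083]}]' | tail -1
python3 -m creep '[{"grip":0.3,"delta_pos":[0.45,-0.16,-0.19],"rotation":[0,0,0.083]},{"grip":0.3,"delta_pos":[0.45,-0.16,-0.19],"rotation":[0,0,0.083]}]' | tail -1
python3 -m creep '[{"grip":0.3,"delta_pos":[0.49,-0.1,0],"rotation":[0,0,0.139]},{"grip":0.3,"delta_pos":[0.49,-0.1,0],"rotation":[0,0,0.139]}]' | tail -1
python3 -m creep '[{"grip":0.3,"delta_pos":[0.46,-0.2,0],"rotation":[0,0,0.139]},{"grip":0.3,"delta_pos":[0.46,-0.2,0],"rotation":[0,0,0.139]},{"grip":0.3,"delta_pos":[0.46,-0.2,0],"rotation":[0,0,0.139]}]' | tail -1
cat > look.py <<'E'
import sys; from h import *
tag=sys.argv[1]; snap(tag); st()
E
python3 look.py d; python3 -c "
from h import *
cass('d',{'yellow':[.428,-.2525,-.003,.46],'blue':[.421,-.148,-.003,.4],'orange':[.432,-.044,-.003,.5]})
a=cv2.imread('pics/d_scene.png')[90:390,160:560]; b=cv2.imread('pics/d_top.png')[150:450,70:470]
cv2.imwrite('pics/d_c.png',np.hstack([a,b]))"
```

```text
gripper_force: 0.0
gripper_force: 0.0
gripper_force: 0.0
gripper_force: 0.0
12.8 [0.4316 0.0994 0.1966] [-180.     0.  -124.9] F [0.  0.6 0.5] open 0.0616 gf 0.0 j [39.0, 1.0, -32.0, 0.0, -58.0, -74.0]
yellow [ 0.3058 -0.1552 -0.0541] yaw -8.0 err 2.0
blue [ 0.4218 -0.1487 -0.0039] yaw 21.2 err 0.659
orange [ 0.4322 -0.0441 -0.0023] yaw 29.9 err 0.389
```

View pics/d_c.png

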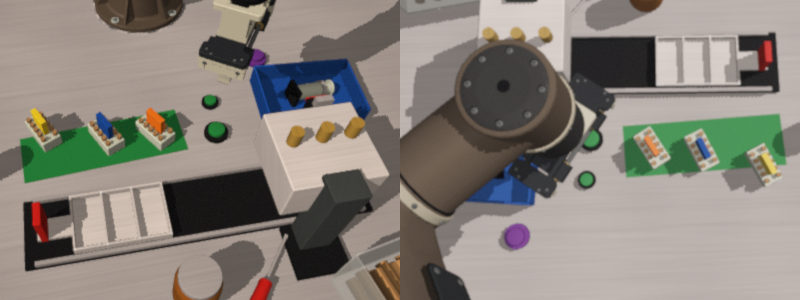

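The picture shows the holder lying in the tote. Yellow has been knocked aside to about (435,313) in the top view, overhanging the mat edge; blue and orange have not moved. I'll take orange now and measure yellow again.

```bash
python3 -c "
from h import *
g=atz('d','top',(435,312),.06); cass('d',{'yellow':[g[0],g[1],-.003,.6]})
plan([(.432,-.044,.2,-150),(.432,-.044,.12,-150),(.432,-.044,.059,-150)])"
```

```text
yellow [ 0.3864 -0.277  -0.0024] yaw 25.3 err 0.292
from [ 4.316000e-01  9.940000e-02  1.966000e-01 -1.248802e+02]
[0.59, -0.41, -0.02] 0.14 x2 -> 
[0.48, -0.53, -0.01] 0.139 x3 -> [ 4.3200e-01 -4.4000e-02  2.0000e-01 -1.4999e+02]
[-0.0, -0.0, 0.8] 0.0 x3 -> [ 4.3200e-01 -4.4000e-02  1.2000e-01 -1.4999e+02]
[-0.0, -0.0, 0.61] 0.0 x3 -> [ 4.3200e-01 -4.4000e-02  5.9000e-02 -1.4999e+02]
```

```bash

python3 -m creep '[{"grip":0.5,"delta_pos":[0.59,-0.41,-0.02],"rotation":[0,0,0.14]},{"grip":0.5,"delta_pos":[0.59,-0.41,-0.02],"rotation":[0,0,0.14]}]' | tail -1
python3 -m creep '[{"grip":0.5,"delta_pos":[0.48,-0.53,-0.01],"rotation":[0,0,0.139]},{"grip":0.5,"delta_pos":[0.48,-0.53,-0.01],"rotation":[0,0,0.139]},{"grip":0.5,"delta_pos":[0.48,-0.53,-0.01],"rotation":[0,0,0.139]}]' | tail -1
python3 -m creep '[{"grip":0.5,"delta_pos":[0,0,0.4],"rotation":[0,0,0]},{"grip":0.5,"delta_pos":[0,0,0.8],"rotation":[0,0,0]},{"grip":0.5,"delta_pos":[0,0,0.8],"rotation":[0,0,0]},{"grip":0.5,"delta_pos":[0,0,0.8],"rotation":[0,0,0]}]'
python3 -m creep '[{"grip":0.5,"delta_pos":[0,0,0.3],"rotation":[0,0,0]},{"grip":0.5,"delta_pos":[0,0,0.6],"rotation":[0,0,0]},{"grip":0.5,"delta_pos":[0,0,0.6],"rotation":[0,0,0]},{"grip":0.5,"delta_pos":[0,0,0.6],"rotation":[0,0,0]}]'
python3 -m creep '[{"grip":1,"delta_pos":[0,0,0],"rotation":[0,0,0]},{"grip":1,"delta_pos":[0,0,0],"rotation":[0,0,0]},{"grip":1,"delta_pos":[0,0,0],"rotation":[0,0,0]},{"grip":1,"delta_pos":[0,0,0],"rotation":[0,0,0]},{"grip":1,"delta_pos":[0,0,0],"rotation":[0,0,0]}]' |tail -3
python3 -m creep '[{"grip":1,"delta_pos":[0,0,0],"rotation":[0,0,0]},{"grip":1,"delta_pos":[0,0,0],"rotation":[0,0,0]},{"grip":1,"delta_pos":[0,0,0],"rotation":[0,0,0]}]'
python3 -m creep '[{"grip":1,"delta_pos":[0,0,-0.3],"rotation":[0,0,0]},{"grip":1,"delta_pos":[0,0,-0.7],"rotation":[0,0,0]},{"grip":1,"delta_pos":[0,0,-0.9],"rotation":[0,0,0]},{"grip":1,"delta_pos":[0,0,-0.9],"rotation":[0,0,0]}]'
python3 -c "
from h import *
st()"
```

```text
gripper_force: 0.0
gripper_force: 0.0
clock: 13.7
tool_pos: [0.4317, -0.0436, 0.12]
orientation: [-180.0, -0.1, -150.0]
force: [0.5, 0.5, 0.9]
opening: 0.0437
gripper_force: 0.0
clock: 14.1
tool_pos: [0.4326, -0.0437, 0.0612]
orientation: [-180.0, 0.0, -150.0]
force: [0.3, -0.4, 0.4]
opening: 0.0436
gripper_force: 0.0
force: [0.4, 0.0, -1.5]
opening: 0.0118
gripper_force: 30.0
clock: 14.9
tool_pos: [0.4315, -0.0443, 0.0598]
orientation: [-180.0, 0.0, -150.1]
force: [-1.8, -0.1, 5.1]
opening: 0.0121
gripper_force: 30.0
clock: 15.3
tool_pos: [0.433, -0.0438, 0.1521]
orientation: [-179.9, 0.3, -150.1]
force: [-0.3, -0.7, -1.9]
opening: 0.0119
gripper_force: 30.0
15.3 [ 0.433  -0.0438  0.1521] [-179.9    0.3 -150.1] F [-0.3 -0.7 -1.9] open 0.0119 gf 30.0 j [20.0, 3.0, -36.0, 0.0, -51.0, -81.0]
```

```bash
python3 -c "
from h import *
plan([(.6185,-.093,.16,-181.5),(.6185,-.093,.1,-181.5),(.6185,-.093,.078,-181.5)])"
```

```text
from [ 4.330000e-01 -4.380000e-02  1.521000e-01 -1.501132e+02]
[-0.68, -0.68, -0.04] 0.174 x2 -> 
[-0.84, -0.46, -0.04] 0.175 x3 -> [ 6.19000e-01 -9.30000e-02  1.60000e-01 -1.81523e+02]
[0.0, -0.0, 0.6] -0.0 x3 -> [ 6.19000e-01 -9.30000e-02  1.00000e-01 -1.81523e+02]
[0.0, -0.0, 0.22] -0.0 x2 -> [ 6.19000e-01 -9.30000e-02  7.80000e-02 -1.81523e+02]
```

```bash

python3 -m creep '[{"grip":1,"delta_pos":[-0.3,-0.3,-0.04],"rotation":[0,0,0.08]},{"grip":1,"delta_pos":[-0.68,-0.68,-0.04],"rotation":[0,0,0.174]},{"grip":1,"delta_pos":[-0.68,-0.68,-0.04],"rotation":[0,0,0.174]}]' | tail -2
python3 -m creep '[{"grip":1,"delta_pos":[-0.4,-0.23,-0.04],"rotation":[0,0,0.09]},{"grip":1,"delta_pos":[-0.84,-0.46,-0.04],"rotation":[0,0,0.175]},{"grip":1,"delta_pos":[-0.84,-0.46,-0.04],"rotation":[0,0,0.175]},{"grip":1,"delta_pos":[-0.84,-0.46,-0.04],"rotation":[0,0,0.175]},{"grip":1,"delta_pos":[-0.84,-0.46,-0.04],"rotation":[0,0,0.175]}]'
python3 -m creep '[{"grip":1,"delta_pos":[0,0,0.3],"rotation":[0,0,0]},{"grip":1,"delta_pos":[0,0,0.5],"rotation":[0,0,0]},{"grip":1,"delta_pos":[0,0,0.5],"rotation":[0,0,0]},{"grip":1,"delta_pos":[0,0,0.5],"rotation":[0,0,0]}]'
python3 -c "
from h import *
snap('e'); st(); plan([(.6185,-.093,.078,-181.5)])
cass('e',{'orange':[.6185,-.093,.047,-.02]},'pics/e_ov.png')"
```

```text
opening: 0.0118
gripper_force: 30.0
clock: 16.1
tool_pos: [0.6156, -0.0933, 0.1559]
orientation: [-180.0, -0.2, 178.5]
force: [-0.3, 0.2, -1.2]
opening: 0.0117
gripper_force: 30.0
clock: 16.5
tool_pos: [0.6165, -0.0932, 0.1082]
orientation: [-180.0, -0.0, 178.5]
force: [-0.1, 0.1, -1.5]
opening: 0.0119
gripper_force: 30.0
16.6 [ 0.6175 -0.0932  0.1092] [1.800e+02 1.000e-01 1.785e+02] F [ 0.1 -1.1 -1.8] open 0.0117 gf 30.0 j [9.0, 23.0, -16.0, 0.0, -51.0, -101.0]
from [ 6.175000e-01 -9.320000e-02  1.092000e-01  1.784999e+02]
[-0.01, 0.0, 0.31] -0.0 x2 -> [ 6.190e-01 -9.300e-02  7.800e-02  1.785e+02]
orange [ 0.6034 -0.0914  0.0102] yaw -10.0 err 2.771
```

```bash

python3 -m creep '[{"grip":1,"delta_pos":[-0.01,0,0.1],"rotation":[0,0,0]},{"grip":1,"delta_pos":[-0.01,0,0.2],"rotation":[0,0,0]},{"grip":1,"delta_pos":[-0.01,0,0.3],"rotation":[0,0,0]},{"grip":1,"delta_pos":[-0.01,0,0.32],"rotation":[0,0,0]},{"grip":1,"delta_pos":[-0.01,0,0.32],"rotation":[0,0,0]}]'
python3 -c "
from h import *
st()"
```

```text
clock: 17.1
tool_pos: [0.6177, -0.0935, 0.0754]
orientation: [-180.0, -0.0, 178.5]
force: [-2.2, -0.0, 4.9]
opening: 0.0118
gripper_force: 30.0
17.1 [ 0.6177 -0.0935  0.0754] [-180.    -0.   178.5] F [-2.2 -0.   4.9] open 0.0118 gf 30.0 j [9.0, 25.0, -18.0, 0.0, -48.0, -101.0]
```

```bash

python3 -m creep '[{"grip":0.55,"delta_pos":[0,0,0],"rotation":[0,0,0]},{"grip":0.55,"delta_pos":[0,0,0],"rotation":[0,0,0]},{"grip":0.55,"delta_pos":[0,0,0],"rotation":[0,0,0]}]' | tail -2
python3 -m creep '[{"grip":0.55,"delta_pos":[0,0,-0.4],"rotation":[0,0,0]},{"grip":0.55,"delta_pos":[0,0,-0.8],"rotation":[0,0,0]},{"grip":0.55,"delta_pos":[0,0,-0.8],"rotation":[0,0,0]}]' | tail -2
python3 -c "
from h import *
st(); plan([(.422,-.1485,.16,-158),(.422,-.1485,.1,-158),(.422,-.1485,.059,-158)])"
```

```text
opening: 0.0306
gripper_force: 0.0
opening: 0.0394
gripper_force: 0.0
17.7 [ 0.6214 -0.0935  0.1615] [-180.     0.5  178.5] F [ 1.3 -0.5 -0.4] open 0.0394 gf 0.0 j [9.0, 20.0, -13.0, 0.0, -57.0, -101.0]
from [ 6.214000e-01 -9.350000e-02  1.615000e-01  1.785225e+02]
[0.66, -0.2, 0.0] -0.087 x2 -> 
[0.68, -0.11, 0.01] -0.087 x2 -> 
[0.69, -0.01, 0.0] -0.087 x3 -> [ 4.22000e-01 -1.48000e-01  1.60000e-01  2.02012e+02]
[0.0, -0.0, 0.6] 0.0 x3 -> [ 4.22000e-01 -1.48000e-01  1.00000e-01  2.02012e+02]
[0.0, -0.0, 0.41] 0.0 x2 -> [ 4.22000e-01 -1.48000e-01  5.90000e-02  2.02012e+02]
```

```bash

python3 -m creep '[{"grip":0.5,"delta_pos":[0.66,-0.2,0],"rotation":[0,0,-0.087]},{"grip":0.5,"delta_pos":[0.66,-0.2,0],"rotation":[0,0,-0.087]}]' | tail -1
python3 -m creep '[{"grip":0.5,"delta_pos":[0.68,-0.11,0],"rotation":[0,0,-0.087]},{"grip":0.5,"delta_pos":[0.68,-0.11,0],"rotation":[0,0,-0.087]}]' | tail -1
python3 -m creep '[{"grip":0.5,"delta_pos":[0.69,-0.01,0],"rotation":[0,0,-0.087]},{"grip":0.5,"delta_pos":[0.69,-0.01,0],"rotation":[0,0,-0.087]},{"grip":0.5,"delta_pos":[0.69,-0.01,0],"rotation":[0,0,-0.087]},{"grip":0.5,"delta_pos":[0.69,-0.01,0],"rotation":[0,0,-0.087]},{"grip":0.5,"delta_pos":[0.69,-0.01,0],"rotation":[0,0,-0.087]}]' | tail -1
python3 -c "
from h import *
st(); plan([(.422,-.1485,.1,-158),(.422,-.1485,.059,-158)])
snap('f')
g=proj('f','scene',[.42,-.15,.05]).astype(int); h=proj('f','top',[.42,-.15,.05]).astype(int)
a=cv2.imread('pics/f_scene.png'); b=cv2.imread('pics/f_top.png')
cv2.imwrite('pics/f_c.png',np.hstack([a[150:450,160:460],b[120:420,230:530]]))
"
```

```text
gripper_force: 0.0
gripper_force: 0.0
gripper_force: 0.0
18.6 [ 0.4195 -0.1476  0.1557] [-180.     0.  -158.1] F [-0.4 -1.1  0.1] open 0.0438 gf 0.0 j [6.0, 4.0, -35.0, 0.0, -52.0, -74.0]
from [ 4.195000e-01 -1.476000e-01  1.557000e-01 -1.580518e+02]
[-0.02, -0.02, 0.56] -0.001 x3 -> [ 4.22000e-01 -1.49000e-01  1.00000e-01 -1.57962e+02]
[-0.0, 0.0, 0.41] 0.0 x2 -> [ 4.22000e-01 -1.49000e-01  5.90000e-02 -1.57962e+02]
```

View pics/f_c.png

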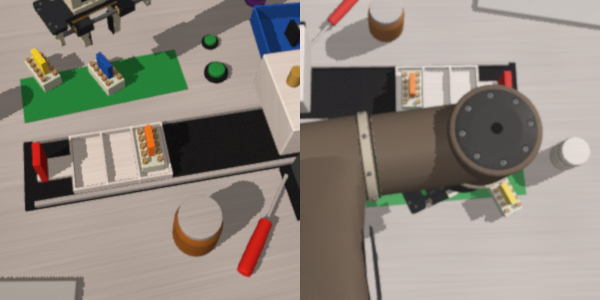

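Orange sits flat in the far pocket, at (150,150) in the scene crop, and blue has not moved. I'll take blue.

```bash

python3 -m creep '[{"grip":0.5,"delta_pos":[-0.02,-0.01,0.3],"rotation":[0,0,0]},{"grip":0.5,"delta_pos":[-0.02,-0.01,0.6],"rotation":[0,0,0]},{"grip":0.5,"delta_pos":[-0.02,-0.01,0.97],"rotation":[0,0,0]},{"grip":0.5,"delta_pos":[-0.02,-0.01,0.97],"rotation":[0,0,0]},{"grip":0.5,"delta_pos":[-0.02,-0.01,0.97],"rotation":[0,0,0]}]'
python3 -m creep '[{"grip":1,"delta_pos":[0,0,0],"rotation":[0,0,0]},{"grip":1,"delta_pos":[0,0,0],"rotation":[0,0,0]},{"grip":1,"delta_pos":[0,0,0],"rotation":[0,0,0]},{"grip":1,"delta_pos":[0,0,0],"rotation":[0,0,0]},{"grip":1,"delta_pos":[0,0,0],"rotation":[0,0,0]}]' |tail -3
python3 -m creep '[{"grip":1,"delta_pos":[0,0,0],"rotation":[0,0,0]},{"grip":1,"delta_pos":[0,0,0],"rotation":[0,0,0]},{"grip":1,"delta_pos":[0,0,0],"rotation":[0,0,0]}]'
python3 -m creep '[{"grip":1,"delta_pos":[0,0,-0.3],"rotation":[0,0,0]},{"grip":1,"delta_pos":[0,0,-0.7],"rotation":[0,0,0]},{"grip":1,"delta_pos":[0,0,-1],"rotation":[0,0,0]},{"grip":1,"delta_pos":[0,0,-1],"rotation":[0,0,0]},{"grip":1,"delta_pos":[0,0,-1],"rotation":[0,0,0]}]'
python3 -c "
from h import *
st(); plan([(.617,-.151,.16,-181.5),(.617,-.151,.11,-181.5),(.617,-.151,.076,-181.5)])"
```

```text
clock: 19.2
tool_pos: [0.4207, -0.148, 0.0585]
orientation: [180.0, -0.1, -158.0]
force: [-0.0, -0.9, 0.9]
opening: 0.0439
gripper_force: 0.0
force: [0.7, 1.0, 3.4]
opening: 0.0114
gripper_force: 30.0
clock: 20.0
tool_pos: [0.4211, -0.1479, 0.0591]
orientation: [-180.0, 0.0, -158.0]
force: [-0.3, 0.9, 6.6]
opening: 0.0121
gripper_force: 30.0
clock: 20.5
tool_pos: [0.4205, -0.1478, 0.1587]
orientation: [180.0, 0.1, -158.1]
force: [-0.5, 0.2, -1.3]
opening: 0.0115
gripper_force: 30.0
20.5 [ 0.4205 -0.1478  0.1587] [ 1.800e+02  1.000e-01 -1.581e+02] F [-0.5  0.2 -1.3] open 0.0115 gf 30.0 j [6.0, 3.0, -34.0, -0.0, -52.0, -74.0]
from [ 4.205000e-01 -1.478000e-01  1.587000e-01 -1.580757e+02]
[-0.6, -0.25, -0.0] 0.087 x2 -> 
[-0.64, -0.17, -0.01] 0.087 x2 -> 
[-0.65, -0.09, -0.0] 0.086 x3 -> [ 6.17000e-01 -1.51000e-01  1.60000e-01 -1.81476e+02]
[0.0, 0.0, 0.5] 0.0 x2 -> [ 6.17000e-01 -1.51000e-01  1.10000e-01 -1.81476e+02]
[0.0, 0.0, 0.34] 0.0 x2 -> [ 6.17000e-01 -1.51000e-01  7.60000e-02 -1.81476e+02]
```

```bash

python3 -m creep '[{"grip":1,"delta_pos":[-0.3,-0.12,0],"rotation":[0,0,0.04]},{"grip":1,"delta_pos":[-0.6,-0.25,0],"rotation":[0,0,0.087]},{"grip":1,"delta_pos":[-0.6,-0.25,0],"rotation":[0,0,0.087]}]' | tail -2
python3 -m creep '[{"grip":1,"delta_pos":[-0.64,-0.17,-0.01],"rotation":[0,0,0.087]},{"grip":1,"delta_pos":[-0.64,-0.17,-0.01],"rotation":[0,0,0.087]}]' | tail -2
python3 -m creep '[{"grip":1,"delta_pos":[-0.4,-0.06,0],"rotation":[0,0,0.086]},{"grip":1,"delta_pos":[-0.65,-0.09,0],"rotation":[0,0,0.086]},{"grip":1,"delta_pos":[-0.65,-0.09,0],"rotation":[0,0,0.086]},{"grip":1,"delta_pos":[-0.65,-0.09,0],"rotation":[0,0,0.086]},{"grip":1,"delta_pos":[-0.65,-0.09,0],"rotation":[0,0,0.086]}]' | tail -2
python3 -c "
from h import *
st(); cass('f',{'orange':[.6185,-.093,.013,0]}); plan([(.617,-.151,.11,-181.5),(.617,-.151,.076,-181.5)])"
```

```text
opening: 0.0118
gripper_force: 30.0
opening: 0.0118
gripper_force: 30.0
opening: 0.0115
gripper_force: 30.0
21.5 [ 0.6158 -0.1514  0.1583] [180.   -0.2 178.6] F [-0.  -0.7 -0.9] open 0.0115 gf 30.0 j [4.0, 21.0, -11.0, -0.0, -58.0, -95.0]
orange [ 0.6178 -0.0936  0.0137] yaw -3.2 err 0.439
from [ 6.158000e-01 -1.514000e-01  1.583000e-01  1.785537e+02]
[-0.01, 0.0, 0.48] 0.001 x2 -> [ 6.17000e-01 -1.51000e-01  1.10000e-01  1.78464e+02]
[-0.0, 0.0, 0.34] -0.0 x2 -> [ 6.17000e-01 -1.51000e-01  7.60000e-02  1.78464e+02]
```

```bash

python3 -m creep '[{"grip":1,"delta_pos":[0,0,0.25],"rotation":[0,0,0]},{"grip":1,"delta_pos":[0,0,0.5],"rotation":[0,0,0]},{"grip":1,"delta_pos":[0,0,0.7],"rotation":[0,0,0]},{"grip":1,"delta_pos":[0,0,0.82],"rotation":[0,0,0]},{"grip":1,"delta_pos":[0,0,0.82],"rotation":[0,0,0]}]'
python3 -m creep '[{"grip":0.55,"delta_pos":[0,0,0],"rotation":[0,0,0]},{"grip":0.55,"delta_pos":[0,0,0],"rotation":[0,0,0]},{"grip":0.55,"delta_pos":[0,0,0],"rotation":[0,0,0]}]'
python3 -m creep '[{"grip":0.55,"delta_pos":[0,0,-0.4],"rotation":[0,0,0]},{"grip":0.55,"delta_pos":[0,0,-0.8],"rotation":[0,0,0]},{"grip":0.55,"delta_pos":[0,0,-0.8],"rotation":[0,0,0]},{"grip":0.55,"delta_pos":[0,0,-0.8],"rotation":[0,0,0]}]' | tail -2
python3 -c "
from h import *
st(); plan([(.386,-.277,.16,-154),(.386,-.277,.059,-154)])"
```

```text
clock: 22.0
tool_pos: [0.6163, -0.1515, 0.0767]
orientation: [-180.0, -0.1, 178.6]
force: [0.1, 0.3, -0.1]
opening: 0.0117
gripper_force: 30.0
clock: 22.3
tool_pos: [0.618, -0.1514, 0.0787]
orientation: [180.0, 0.1, 178.6]
force: [0.5, -0.3, 0.0]
opening: 0.0305
gripper_force: 0.0
opening: 0.0394
gripper_force: 0.0
22.7 [ 0.6182 -0.1514  0.1595] [180.    0.2 178.5] F [ 0.2 -0.3 -1.2] open 0.0394 gf 0.0 j [4.0, 21.0, -11.0, -0.0, -58.0, -95.0]
from [ 6.182000e-01 -1.514000e-01  1.595000e-01  1.785414e+02]
[0.76, -0.44, -0.0] -0.102 x2 -> 
[0.82, -0.31, -0.0] -0.102 x2 -> 
[0.87, -0.17, -0.0] -0.101 x3 -> [ 3.86000e-01 -2.77000e-01  1.60000e-01  2.05991e+02]
[-0.0, -0.0, 0.5] -0.0 x1 -> 
[-0.0, -0.0, 0.51] -0.0 x3 -> [ 3.86000e-01 -2.77000e-01  5.90000e-02  2.05991e+02]
```

```bash

python3 -m creep '[{"grip":0.5,"delta_pos":[0.76,-0.44,0],"rotation":[0,0,-0.102]},{"grip":0.5,"delta_pos":[0.76,-0.44,0],"rotation":[0,0,-0.102]}]' | tail -1
python3 -m creep '[{"grip":0.5,"delta_pos":[0.82,-0.31,0],"rotation":[0,0,-0.102]},{"grip":0.5,"delta_pos":[0.82,-0.31,0],"rotation":[0,0,-0.102]}]' | tail -1
python3 -m creep '[{"grip":0.5,"delta_pos":[0.87,-0.17,0],"rotation":[0,0,-0.101]},{"grip":0.5,"delta_pos":[0.87,-0.17,0],"rotation":[0,0,-0.101]},{"grip":0.5,"delta_pos":[0.87,-0.17,0],"rotation":[0,0,-0.101]},{"grip":0.5,"delta_pos":[0.87,-0.17,0],"rotation":[0,0,-0.101]},{"grip":0.5,"delta_pos":[0.87,-0.17,0],"rotation":[0,0,-0.101]}]' | tail -1
python3 -c "
from h import *
st(); snap('g'); plan([(.386,-.277,.059,-154)])
cass('g',{'orange':[.6185,-.093,.013,0],'blue':[.617,-.151,.013,0],'yellow':[.386,-.277,0,.4]},'pics/g_ov.png')"
```

```text
gripper_force: 0.0
gripper_force: 0.0
gripper_force: 0.0
23.6 [ 0.3853 -0.2767  0.1573] [ 180.   -0. -154.] F [0.1 0.5 0.1] open 0.0438 gf 0.0 j [-12.0, 6.0, -31.0, -0.0, -52.0, -52.0]
from [   0.3856   -0.2765    0.1573 -153.9613]
[-0.0, -0.0, 0.49] 0.0 x1 -> 
[-0.0, -0.01, 0.49] 0.0 x2 -> [ 3.86000e-01 -2.77000e-01  5.90000e-02 -1.53961e+02]
orange [ 0.6182 -0.0936  0.0132] yaw -4.0 err 0.84
blue [ 0.6176 -0.1519  0.0094] yaw -3.2 err 0.803
yellow [ 0.4565 -0.1848 -0.0933] yaw -55.8 err 1.0
```

View pics/g_ov.png

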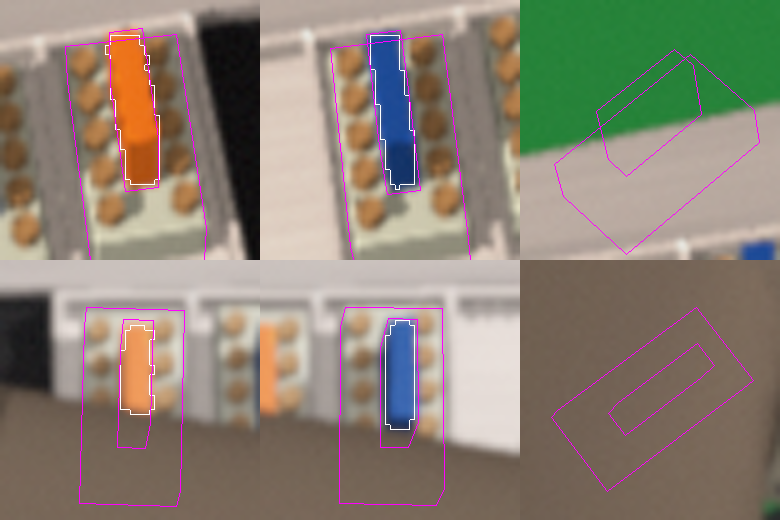

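Orange and blue are seated in their pockets, and yellow is hidden by the arm. I'll go down on yellow at its measured place.

```bash

python3 -m creep '[{"grip":0.5,"delta_pos":[0,0,0.3],"rotation":[0,0,0]},{"grip":0.5,"delta_pos":[0,0,0.6],"rotation":[0,0,0]},{"grip":0.5,"delta_pos":[0,0,0.98],"rotation":[0,0,0]},{"grip":0.5,"delta_pos":[0,0,0.98],"rotation":[0,0,0]},{"grip":0.5,"delta_pos":[0,0,0.98],"rotation":[0,0,0]}]'
python3 -m creep '[{"grip":1,"delta_pos":[0,0,0],"rotation":[0,0,0]},{"grip":1,"delta_pos":[0,0,0],"rotation":[0,0,0]},{"grip":1,"delta_pos":[0,0,0],"rotation":[0,0,0]},{"grip":1,"delta_pos":[0,0,0],"rotation":[0,0,0]},{"grip":1,"delta_pos":[0,0,0],"rotation":[0,0,0]}]' |tail -3
python3 -m creep '[{"grip":1,"delta_pos":[0,0,0],"rotation":[0,0,0]},{"grip":1,"delta_pos":[0,0,0],"rotation":[0,0,0]},{"grip":1,"delta_pos":[0,0,0],"rotation":[0,0,0]}]'
python3 -m creep '[{"grip":1,"delta_pos":[0,0,-0.3],"rotation":[0,0,0]},{"grip":1,"delta_pos":[0,0,-0.7],"rotation":[0,0,0]},{"grip":1,"delta_pos":[0,0,-1],"rotation":[0,0,0]},{"grip":1,"delta_pos":[0,0,-1],"rotation":[0,0,0]},{"grip":1,"delta_pos":[0,0,-1],"rotation":[0,0,0]}]'
python3 -c "
from h import *
st(); plan([(.616,-.209,.165,-181.5),(.616,-.209,.076,-181.5)])"
```

```text
clock: 24.2
tool_pos: [0.3852, -0.2766, 0.0595]
orientation: [179.9, -0.1, -153.9]
force: [0.9, -0.7, 0.2]
opening: 0.0437
gripper_force: 0.0
force: [-0.5, -1.1, 1.0]
opening: 0.0117
gripper_force: 30.0
clock: 25.0
tool_pos: [0.3853, -0.277, 0.06]
orientation: [-180.0, 0.0, -154.0]
force: [-0.7, 0.5, 6.9]
opening: 0.0115
gripper_force: 30.0
clock: 25.5
tool_pos: [0.3848, -0.2766, 0.1596]
orientation: [-180.0, 0.1, -154.0]
force: [0.8, 0.5, -2.9]
opening: 0.0117
gripper_force: 30.0
25.5 [ 0.3848 -0.2766  0.1596] [-1.80e+02  1.00e-01 -1.54e+02] F [ 0.8  0.5 -2.9] open 0.0117 gf 30.0 j [-12.0, 6.0, -31.0, -0.0, -53.0, -52.0]
from [   0.3848   -0.2766    0.1596 -154.0284]
[-0.79, -0.14, -0.02] 0.102 x2 -> 
[-0.8, -0.0, -0.02] 0.102 x2 -> 
[-0.8, 0.12, -0.01] 0.101 x3 -> [ 6.16000e-01 -2.09000e-01  1.65000e-01 -1.81478e+02]
[0.0, -0.0, 0.89] 0.0 x3 -> [ 6.16000e-01 -2.09000e-01  7.60000e-02 -1.81478e+02]
```

```bash

python3 -m creep '[{"grip":1,"delta_pos":[-0.4,-0.07,-0.02],"rotation":[0,0,0.05]},{"grip":1,"delta_pos":[-0.79,-0.14,-0.02],"rotation":[0,0,0.102]},{"grip":1,"delta_pos":[-0.79,-0.14,-0.02],"rotation":[0,0,0.102]}]' | tail -2
python3 -m creep '[{"grip":1,"delta_pos":[-0.8,0,-0.02],"rotation":[0,0,0.102]},{"grip":1,"delta_pos":[-0.8,0,-0.02],"rotation":[0,0,0.102]}]' | tail -2
python3 -m creep '[{"grip":1,"delta_pos":[-0.4,0.06,-0.01],"rotation":[0,0,0.06]},{"grip":1,"delta_pos":[-0.8,0.12,-0.01],"rotation":[0,0,0.101]},{"grip":1,"delta_pos":[-0.8,0.12,-0.01],"rotation":[0,0,0.101]},{"grip":1,"delta_pos":[-0.8,0.12,-0.01],"rotation":[0,0,0.101]},{"grip":1,"delta_pos":[-0.8,0.12,-0.01],"rotation":[0,0,0.101]}]'
python3 -m creep '[{"grip":1,"delta_pos":[0,0,0.25],"rotation":[0,0,0]},{"grip":1,"delta_pos":[0,0,0.5],"rotation":[0,0,0]},{"grip":1,"delta_pos":[0,0,0.7],"rotation":[0,0,0]},{"grip":1,"delta_pos":[0,0,0.88],"rotation":[0,0,0]},{"grip":1,"delta_pos":[0,0,0.88],"rotation":[0,0,0]}]'
python3 -c "
from h import *
st()"
```

```text
opening: 0.0121
gripper_force: 30.0
opening: 0.0119
gripper_force: 30.0
clock: 26.5
tool_pos: [0.6148, -0.209, 0.1627]
orientation: [180.0, -0.2, 178.6]
force: [-0.3, -1.2, -1.8]
opening: 0.0117
gripper_force: 30.0
clock: 27.0
tool_pos: [0.6147, -0.2096, 0.0752]
orientation: [-180.0, -0.1, 178.5]
force: [-0.1, -0.0, -2.2]
opening: 0.0118
gripper_force: 30.0
27.0 [ 0.6147 -0.2096  0.0752] [-1.800e+02 -1.000e-01  1.785e+02] F [-0.1 -0.  -2.2] open 0.0118 gf 30.0 j [-2.0, 27.0, -14.0, 0.0, -49.0, -90.0]
```

```bash

python3 -m creep '[{"grip":0.55,"delta_pos":[0,0,0],"rotation":[0,0,0]},{"grip":0.55,"delta_pos":[0,0,0],"rotation":[0,0,0]},{"grip":0.55,"delta_pos":[0,0,0],"rotation":[0,0,0]}]' | tail -2
python3 -m creep '[{"grip":0.55,"delta_pos":[0,0,-0.4],"rotation":[0,0,0]},{"grip":0.55,"delta_pos":[0,0,-0.8],"rotation":[0,0,0]},{"grip":0.55,"delta_pos":[0,0,-1],"rotation":[0,0,0]},{"grip":0.55,"delta_pos":[0,0,-1],"rotation":[0,0,0]}]' | tail -2
python3 -c "
from h import *
st(); plan([(.57,-.35,.19,-91.5)])"
```

```text
opening: 0.0307
gripper_force: 0.0
opening: 0.0395
gripper_force: 0.0
27.7 [ 0.6184 -0.2095  0.1814] [-179.9    0.4  178.6] F [1.1 0.5 0.6] open 0.0395 gf 0.0 j [-2.0, 21.0, -8.0, 0.0, -61.0, -90.0]
from [  0.6184  -0.2095   0.1814 178.576 ]
[0.15, -0.47, -0.03] -0.333 x4 -> 
[0.37, -0.34, -0.03] -0.333 x4 -> 
[0.48, -0.11, -0.03] -0.333 x5 -> [ 5.70000e-01 -3.50000e-01  1.90000e-01  2.68486e+02]
```

```bash

python3 -m creep '[{"grip":0.2,"delta_pos":[0.15,-0.47,-0.03],"rotation":[0,0,-0.333]},{"grip":0.2,"delta_pos":[0.15,-0.47,-0.03],"rotation":[0,0,-0.333]},{"grip":0.2,"delta_pos":[0.15,-0.47,-0.03],"rotation":[0,0,-0.333]},{"grip":0.2,"delta_pos":[0.15,-0.47,-0.03],"rotation":[0,0,-0.333]}]' | tail -1
python3 -m creep '[{"grip":0.2,"delta_pos":[0.37,-0.34,-0.03],"rotation":[0,0,-0.333]},{"grip":0.2,"delta_pos":[0.37,-0.34,-0.03],"rotation":[0,0,-0.333]},{"grip":0.2,"delta_pos":[0.37,-0.34,-0.03],"rotation":[0,0,-0.333]},{"grip":0.2,"delta_pos":[0.37,-0.34,-0.03],"rotation":[0,0,-0.333]}]' | tail -1
python3 -m creep '[{"grip":0.2,"delta_pos":[0.48,-0.11,-0.03],"rotation":[0,0,-0.333]},{"grip":0.2,"delta_pos":[0.48,-0.11,-0.03],"rotation":[0,0,-0.333]},{"grip":0.2,"delta_pos":[0.48,-0.11,-0.03],"rotation":[0,0,-0.333]},{"grip":0.2,"delta_pos":[0.48,-0.11,-0.03],"rotation":[0,0,-0.333]},{"grip":0.2,"delta_pos":[0.48,-0.11,-0.03],"rotation":[0,0,-0.333]}]' | tail -1
python3 -c "
from h import *
snap('i'); st(); plan([(.614,-.290,.19,-91.5),(.614,-.290,.078,-91.5)])
cass('i',{'orange':[.6185,-.093,.013,0],'blue':[.617,-.151,.013,0],'yellow':[.616,-.209,.013,0]})
p,e=fit('i','red',[.614,-.2904,0,0],(.044,.014,.03,.086),30); print(p,e)"
```

```text
gripper_force: 0.0
gripper_force: 0.0
gripper_force: 0.0
29.1 [ 0.5679 -0.3498  0.1852] [180.    0.  -91.7] F [-0.5 -0.1  1.1] open 0.0701 gf 0.0 j [-15.0, 22.0, -5.0, -0.0, -62.0, 13.0]
from [  0.5679  -0.3498   0.1852 -91.6904]
[-0.61, -0.44, -0.05] -0.002 x3 -> [  0.614  -0.29    0.19  -91.51 ]
[-0.0, -0.0, 0.56] -0.0 x2 -> 
[-0.0, -0.0, 0.56] -0.0 x3 -> [ 6.140e-01 -2.900e-01  7.800e-02 -9.151e+01]
orange [ 0.6183 -0.094   0.0158] yaw -2.0 err 0.475
blue [ 0.6167 -0.0727 -0.051 ] yaw -9.1 err 1.0
yellow [ 0.6662 -0.1378 -0.1533] yaw -20.0 err 1.0
[ 0.65674604 -0.20486231 -0.11728014 -0.51434841] 1.0
```

```bash

python3 -m creep '[{"grip":0.2,"delta_pos":[-0.61,-0.44,-0.05],"rotation":[0,0,0]},{"grip":0.2,"delta_pos":[-0.61,-0.44,-0.05],"rotation":[0,0,0]},{"grip":0.2,"delta_pos":[-0.61,-0.44,-0.05],"rotation":[0,0,0]},{"grip":0.2,"delta_pos":[-0.61,-0.44,-0.05],"rotation":[0,0,0]}]' | tail -1
python3 -m creep '[{"grip":0.2,"delta_pos":[0,0,0.4],"rotation":[0,0,0]},{"grip":0.2,"delta_pos":[0,0,0.8],"rotation":[0,0,0]},{"grip":0.2,"delta_pos":[0,0,0.8],"rotation":[0,0,0]}]'
python3 -m creep '[{"grip":0.2,"delta_pos":[0,0,0.2],"rotation":[0,0,0]},{"grip":0.2,"delta_pos":[0,0,0.32],"rotation":[0,0,0]},{"grip":0.2,"delta_pos":[0,0,0.32],"rotation":[0,0,0]}]'
python3 -m creep '[{"grip":1,"delta_pos":[0,0,0],"rotation":[0,0,0]},{"grip":1,"delta_pos":[0,0,0],"rotation":[0,0,0]},{"grip":1,"delta_pos":[0,0,0],"rotation":[0,0,0]},{"grip":1,"delta_pos":[0,0,0],"rotation":[0,0,0]},{"grip":1,"delta_pos":[0,0,0],"rotation":[0,0,0]}]'
python3 -c "
from h import *
st()"
```

```text
gripper_force: 0.0
clock: 29.8
tool_pos: [0.6094, -0.2897, 0.1048]
orientation: [179.4, 0.2, -91.7]
force: [-1.1, -0.4, 0.2]
opening: 0.07
gripper_force: 0.0
clock: 30.1
tool_pos: [0.6129, -0.2904, 0.078]
orientation: [179.9, 0.0, -91.6]
force: [-0.5, -0.4, -0.7]
opening: 0.0701
gripper_force: 0.0
clock: 30.6
tool_pos: [0.6141, -0.2902, 0.0794]
orientation: [-180.0, -0.0, -91.5]
force: [-1.0, 0.6, 3.4]
opening: 0.0439
gripper_force: 30.0
30.6 [ 0.6141 -0.2902  0.0794] [-180.    -0.   -91.5] F [-1.   0.6  3.4] open 0.0439 gf 30.0 j [-9.0, 29.0, -10.0, 0.0, -51.0, 7.0]
```

```bash

python3 -m creep '[{"grip":1,"delta_pos":[-0.1,0,0],"rotation":[0,0,0]},{"grip":1,"delta_pos":[-0.3,0,0],"rotation":[0,0,0]},{"grip":1,"delta_pos":[-0.5,0,0],"rotation":[0,0,0]},{"grip":1,"delta_pos":[-0.7,0,0],"rotation":[0,0,0]},{"grip":1,"delta_pos":[-0.9,0,0],"rotation":[0,0,0]}]'
python3 -m creep '[{"grip":1,"delta_pos":[-0.2,0,0],"rotation":[0,0,0]},{"grip":1,"delta_pos":[-0.4,0,0],"rotation":[0,0,0]},{"grip":1,"delta_pos":[-0.6,0,0],"rotation":[0,0,0]},{"grip":1,"delta_pos":[-0.8,0,0],"rotation":[0,0,0]},{"grip":1,"delta_pos":[-1,0,0],"rotation":[0,0,0]}]'
python3 -m creep '[{"grip":1,"delta_pos":[-0.2,0,0],"rotation":[0,0,0]},{"grip":1,"delta_pos":[-0.4,0,0],"rotation":[0,0,0]},{"grip":1,"delta_pos":[-0.6,0,0],"rotation":[0,0,0]},{"grip":1,"delta_pos":[-0.8,0,0],"rotation":[0,0,0]},{"grip":1,"delta_pos":[-0.9,0,0],"rotation":[0,0,0]}]'
python3 -c "
from h import *
st(); plan([(.6225,.042,.079,-91.5)])"
```

```text
clock: 31.1
tool_pos: [0.6163, -0.2001, 0.0793]
orientation: [-180.0, -0.1, -91.5]
force: [-1.8, -4.3, 3.3]
opening: 0.0436
gripper_force: 30.0
clock: 31.6
tool_pos: [0.6187, -0.1001, 0.0793]
orientation: [180.0, -0.1, -91.5]
force: [-1.4, -4.2, 4.0]
opening: 0.0436
gripper_force: 30.0
clock: 32.1
tool_pos: [0.6209, -0.0092, 0.0793]
orientation: [180.0, -0.0, -91.5]
force: [-2.7, -3.1, 6.6]
opening: 0.0437
gripper_force: 30.0
32.1 [ 0.6209 -0.0092  0.0793] [180.   -0.  -91.5] F [-2.7 -3.1  6.6] open 0.0437 gf 30.0 j [17.0, 24.0, -18.0, 0.0, -48.0, -19.0]
from [ 6.20900e-01 -9.20000e-03  7.93000e-02 -9.14879e+01]
[-0.51, -0.0, 0.0] 0.0 x3 -> [ 6.2200e-01  4.2000e-02  7.9000e-02 -9.1488e+01]
```

```bash

python3 -m creep '[{"grip":1,"delta_pos":[-0.2,0,0],"rotation":[0,0,0]},{"grip":1,"delta_pos":[-0.35,0,0],"rotation":[0,0,0]},{"grip":1,"delta_pos":[-0.45,0,0],"rotation":[0,0,0]},{"grip":1,"delta_pos":[-0.5,0,0],"rotation":[0,0,0]},{"grip":1,"delta_pos":[-0.5,0,0],"rotation":[0,0,0]}]'
python3 -m creep '[{"grip":1,"delta_pos":[-0.02,0,0],"rotation":[0,0,0]},{"grip":1,"delta_pos":[-0.04,0,0],"rotation":[0,0,0]},{"grip":1,"delta_pos":[-0.06,0,0],"rotation":[0,0,0]},{"grip":1,"delta_pos":[-0.06,0,0],"rotation":[0,0,0]}]'

```

```text
clock: 32.6
tool_pos: [0.6221, 0.0407, 0.0793]
orientation: [180.0, 0.0, -91.5]
force: [-5.5, 2.0, 8.0]
opening: 0.044
gripper_force: 30.0
clock: 33.0
tool_pos: [0.6221, 0.0413, 0.0793]
orientation: [179.9, -0.3, -91.5]
force: [0.6, -22.1, 5.1]
opening: 0.0439
gripper_force: 30.0
```

```bash

python3 -m creep '[{"grip":0.2,"delta_pos":[0.03,0,0],"rotation":[0,0,0]},{"grip":0.2,"delta_pos":[0.03,0,0],"rotation":[0,0,0]},{"grip":0.2,"delta_pos":[0.03,0,0],"rotation":[0,0,0]},{"grip":0.2,"delta_pos":[0.03,0,0],"rotation":[0,0,0]},{"grip":0.2,"delta_pos":[0.03,0,0],"rotation":[0,0,0]}]'
python3 -m creep '[{"grip":0.2,"delta_pos":[0,0,-0.4],"rotation":[0,0,0]},{"grip":0.2,"delta_pos":[0,0,-0.8],"rotation":[0,0,0]},{"grip":0.2,"delta_pos":[0,0,-1],"rotation":[0,0,0]},{"grip":0.2,"delta_pos":[0,0,-1],"rotation":[0,0,0]}]' | tail -2
python3 -c "
from h import *
st(); print(proj('a','top',[.4565,.083,.02]),proj('a','scene',[.4565,.083,.02])); plan([(.53,.03,.18,-91.5),(.456,.083,.18,-91.5)])"
```

```text
clock: 33.5
tool_pos: [0.6228, 0.0433, 0.0785]
orientation: [-180.0, 0.0, -91.5]
force: [-0.4, -0.2, -0.3]
opening: 0.0696
gripper_force: 0.0
opening: 0.0704
gripper_force: 0.0
33.9 [0.6247 0.0436 0.1826] [-1.796e+02  1.000e-01 -9.150e+01] F [ 0.5  0.8 -0.6] open 0.0704 gf 0.0 j [22.0, 19.0, -11.0, 0.0, -60.0, -23.0]
[260.08164644 287.1509446 ] [376.314375   217.51425359]
from [ 6.24700e-01  4.36000e-02  1.82600e-01 -9.14886e+01]
[0.16, 0.94, 0.03] 0.0 x3 -> [ 5.3000e-01  3.0000e-02  1.8000e-01 -9.1489e+01]
[-0.51, 0.76, -0.0] 0.0 x3 -> [ 4.5600e-01  8.3000e-02  1.8000e-01 -9.1489e+01]
```

```bash

python3 -m creep '[{"grip":1,"delta_pos":[0.16,0.94,0.03],"rotation":[0,0,0]},{"grip":1,"delta_pos":[0.16,0.94,0.03],"rotation":[0,0,0]},{"grip":1,"delta_pos":[0.16,0.94,0.03],"rotation":[0,0,0]}]' | tail -1
python3 -m creep '[{"grip":1,"delta_pos":[-0.51,0.76,0],"rotation":[0,0,0]},{"grip":1,"delta_pos":[-0.51,0.76,0],"rotation":[0,0,0]},{"grip":1,"delta_pos":[-0.51,0.76,0],"rotation":[0,0,0]},{"grip":1,"delta_pos":[-0.51,0.76,0],"rotation":[0,0,0]},{"grip":1,"delta_pos":[-0.51,0.76,0],"rotation":[0,0,0]}]' | tail -1
python3 -c "
from h import *
snap('k'); st()
p,e=fit('k','red',[.6225,.044,0,0],(.044,.014,.03,.086),30); print('handle',p.round(4),e)
plan([(.456,.083,.1,-91.5),(.456,.083,.045,-91.5)])
a=cv2.imread('pics/k_scene.png'); b=cv2.imread('pics/k_top.png')
cv2.imwrite('pics/k_c.png',np.hstack([a[120:420,160:560],b[130:430,100:500]]))"
```

```text
gripper_force: 0.0
gripper_force: 0.0
34.8 [0.4543 0.0821 0.1753] [180.   -0.  -91.6] F [-1.2  0.4 -0.3] open 0.0039 gf 0.0 j [35.0, 4.0, -31.0, 0.0, -55.0, -36.0]
handle [ 0.622   0.0411 -0.0035 -0.0399] 0.35493102361423545
from [ 4.54300e-01  8.21000e-02  1.75300e-01 -9.15904e+01]
[-0.01, -0.02, 0.75] -0.001 x3 -> [ 4.56e-01  8.30e-02  1.00e-01 -9.15e+01]
[0.0, 0.0, 0.55] -0.0 x3 -> [ 4.56e-01  8.30e-02  4.50e-02 -9.15e+01]
```

View pics/k_c.png

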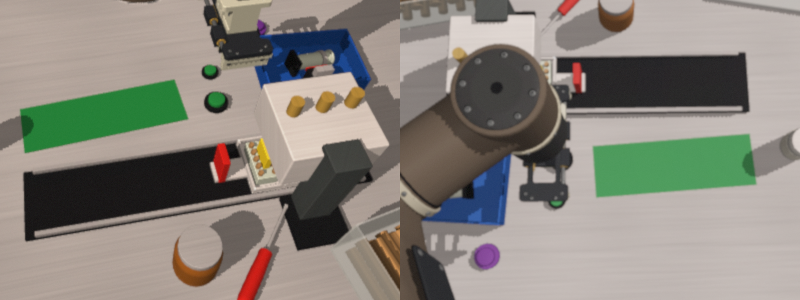

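The picture shows the shuttle home with the handle at (220,163), yellow in the near pocket, and the gripper above the green button. I'll press the button slowly.

```bash

python3 -m creep '[{"grip":1,"delta_pos":[-0.01,-0.02,0.4],"rotation":[0,0,0]},{"grip":1,"delta_pos":[-0.01,-0.02,0.8],"rotation":[0,0,0]},{"grip":1,"delta_pos":[-0.01,-0.02,1],"rotation":[0,0,0]},{"grip":1,"delta_pos":[-0.01,-0.02,1],"rotation":[0,0,0]}]'
python3 -m creep '[{"grip":1,"delta_pos":[0,0,0.1],"rotation":[0,0,0]},{"grip":1,"delta_pos":[0,0,0.2],"rotation":[0,0,0]},{"grip":1,"delta_pos":[0,0,0.3],"rotation":[0,0,0]},{"grip":1,"delta_pos":[0,0,0.3],"rotation":[0,0,0]}]'
python3 -c "
from h import *
st()"
```

```text
clock: 35.2
tool_pos: [0.4544, 0.0816, 0.0726]
orientation: [179.7, -0.2, -91.6]
force: [-0.5, 0.5, 1.5]
opening: 0.0001
gripper_force: 0.0
clock: 35.6
tool_pos: [0.4556, 0.0831, 0.0448]
orientation: [180.0, -0.0, -91.6]
force: [0.3, 0.3, -0.8]
opening: 0.0005
gripper_force: 0.0
35.6 [0.4556 0.0831 0.0448] [180.   -0.  -91.6] F [ 0.3  0.3 -0.8] open 0.0005 gf 0.0 j [35.0, 15.0, -40.0, -0.0, -35.0, -36.0]
```

Tips are at 23 mm with no contact. I'll creep down in 2 mm steps.

```bash

python3 -m creep '[{"grip":1,"delta_pos":[0,0,0.02],"rotation":[0,0,0]},{"grip":1,"delta_pos":[0,0,0.04],"rotation":[0,0,0]},{"grip":1,"delta_pos":[0,0,0.04],"rotation":[0,0,0]}]' | sed -n '2p;4p'
python3 -m creep '[{"grip":1,"delta_pos":[0,0,0.02],"rotation":[0,0,0]},{"grip":1,"delta_pos":[0,0,0.04],"rotation":[0,0,0]},{"grip":1,"delta_pos":[0,0,0.04],"rotation":[0,0,0]}]' | sed -n '2p;4p'
python3 -m creep '[{"grip":1,"delta_pos":[0,0,0.02],"rotation":[0,0,0]},{"grip":1,"delta_pos":[0,0,0.04],"rotation":[0,0,0]},{"grip":1,"delta_pos":[0,0,0.04],"rotation":[0,0,0]}]' | sed -n '2p;4p'

```

```text
tool_pos: [0.4559, 0.0833, 0.0418]
force: [0.5, -1.0, 2.0]
tool_pos: [0.456, 0.0834, 0.0382]
force: [-3.5, -1.2, 11.7]
tool_pos: [0.4562, 0.0834, 0.0372]
force: [-19.0, -1.2, 61.3]
```

```bash

python3 -m creep '[{"grip":1,"delta_pos":[0,0,-0.3],"rotation":[0,0,0]},{"grip":1,"delta_pos":[0,0,-0.7],"rotation":[0,0,0]},{"grip":1,"delta_pos":[0,0,-1],"rotation":[0,0,0]},{"grip":1,"delta_pos":[0,0,-1],"rotation":[0,0,0]}]'
python3 -c "
from h import *
st(); plan([(.456,.083,.19,-91.5),(.53,.035,.19,-91.5),(.6225,.042,.19,-91.5),(.6225,.042,.079,-91.5)])"
```

```text
clock: 36.9
tool_pos: [0.4582, 0.0847, 0.1376]
orientation: [-179.6, 0.2, -91.5]
force: [0.1, -0.2, 0.1]
opening: 0.0007
gripper_force: 0.0
36.9 [0.4582 0.0847 0.1376] [-179.6    0.2  -91.5] F [ 0.1 -0.2  0.1] open 0.0007 gf 0.0 j [35.0, 7.0, -34.0, 0.0, -49.0, -36.0]
from [ 4.5820e-01  8.4700e-02  1.3760e-01 -9.1493e+01]
[0.02, 0.02, -0.52] 0.0 x3 -> [ 4.5600e-01  8.3000e-02  1.9000e-01 -9.1493e+01]
[0.46, -0.75, -0.0] 0.0 x3 -> [ 5.3000e-01  3.5000e-02  1.9000e-01 -9.1493e+01]
[-0.1, -0.92, -0.0] 0.0 x3 -> [ 6.2200e-01  4.2000e-02  1.9000e-01 -9.1493e+01]
[0.0, -0.0, 0.55] 0.0 x2 -> 
[0.0, -0.0, 0.56] 0.0 x3 -> [ 6.2200e-01  4.2000e-02  7.9000e-02 -9.1493e+01]
```

```bash

python3 -m creep '[{"grip":0.2,"delta_pos":[0,0,-0.5],"rotation":[0,0,0]},{"grip":0.2,"delta_pos":[0,0,-0.5],"rotation":[0,0,0]}]' | tail -1
python3 -m creep '[{"grip":0.2,"delta_pos":[0.46,-0.75,0],"rotation":[0,0,0]},{"grip":0.2,"delta_pos":[0.46,-0.75,0],"rotation":[0,0,0]},{"grip":0.2,"delta_pos":[0.46,-0.75,0],"rotation":[0,0,0]}]' | tail -1
python3 -m creep '[{"grip":0.2,"delta_pos":[-0.1,-0.92,0],"rotation":[0,0,0]},{"grip":0.2,"delta_pos":[-0.1,-0.92,0],"rotation":[0,0,0]},{"grip":0.2,"delta_pos":[-0.1,-0.92,0],"rotation":[0,0,0]},{"grip":0.2,"delta_pos":[-0.1,-0.92,0],"rotation":[0,0,0]},{"grip":0.2,"delta_pos":[-0.1,-0.92,0],"rotation":[0,0,0]}]' | tail -1
python3 -c "
from h import *
st(); plan([(.6225,.042,.12,-91.5),(.6225,.042,.079,-91.5)])"
```

```text
gripper_force: 0.0
gripper_force: 0.0
gripper_force: 0.0
37.9 [0.6209 0.0428 0.1828] [179.9  -0.  -91.5] F [-0.7 -0.3 -0.1] open 0.0689 gf 0.0 j [22.0, 18.0, -11.0, -0.0, -60.0, -23.0]
from [ 6.20900e-01  4.28000e-02  1.82800e-01 -9.15459e+01]
[0.01, -0.02, 0.63] -0.001 x3 -> [ 6.2300e-01  4.2000e-02  1.2000e-01 -9.1456e+01]
[-0.0, 0.0, 0.41] 0.0 x2 -> [ 6.2300e-01  4.2000e-02  7.9000e-02 -9.1456e+01]
```

```bash

python3 -m creep '[{"grip":0.2,"delta_pos":[0.01,-0.01,0.4],"rotation":[0,0,0]},{"grip":0.2,"delta_pos":[0.01,-0.01,0.7],"rotation":[0,0,0]},{"grip":0.2,"delta_pos":[0.01,-0.01,1],"rotation":[0,0,0]},{"grip":0.2,"delta_pos":[0.01,-0.01,1],"rotation":[0,0,0]},{"grip":0.2,"delta_pos":[0.01,-0.01,1],"rotation":[0,0,0]}]'
python3 -m creep '[{"grip":1,"delta_pos":[0,0,0.03],"rotation":[0,0,0]},{"grip":1,"delta_pos":[0,0,0.03],"rotation":[0,0,0]},{"grip":1,"delta_pos":[0,0,0.03],"rotation":[0,0,0]},{"grip":1,"delta_pos":[0,0,0.03],"rotation":[0,0,0]},{"grip":1,"delta_pos":[0,0,0.03],"rotation":[0,0,0]}]'
python3 -m creep '[{"grip":1,"delta_pos":[0.1,0,0],"rotation":[0,0,0]},{"grip":1,"delta_pos":[0.3,0,0],"rotation":[0,0,0]},{"grip":1,"delta_pos":[0.5,0,0],"rotation":[0,0,0]},{"grip":1,"delta_pos":[0.7,0,0],"rotation":[0,0,0]},{"grip":1,"delta_pos":[0.9,0,0],"rotation":[0,0,0]}]'
python3 -m creep '[{"grip":1,"delta_pos":[0.2,0,0],"rotation":[0,0,0]},{"grip":1,"delta_pos":[0.4,0,0],"rotation":[0,0,0]},{"grip":1,"delta_pos":[0.6,0,0],"rotation":[0,0,0]},{"grip":1,"delta_pos":[0.8,0,0],"rotation":[0,0,0]},{"grip":1,"delta_pos":[1,0,0],"rotation":[0,0,0]}]'
python3 -m creep '[{"grip":1,"delta_pos":[0.2,0,0],"rotation":[0,0,0]},{"grip":1,"delta_pos":[0.4,0,0],"rotation":[0,0,0]},{"grip":1,"delta_pos":[0.6,0,0],"rotation":[0,0,0]},{"grip":1,"delta_pos":[0.8,0,0],"rotation":[0,0,0]},{"grip":1,"delta_pos":[0.9,0,0],"rotation":[0,0,0]}]'

```

```text
clock: 38.4
tool_pos: [0.6224, 0.0419, 0.0844]
orientation: [180.0, -0.0, -91.5]
force: [0.7, 0.6, 0.2]
opening: 0.0697
gripper_force: 0.0
clock: 38.9
tool_pos: [0.6222, 0.0418, 0.0813]
orientation: [180.0, 0.0, -91.6]
force: [-3.6, 1.1, 5.7]
opening: 0.0437
gripper_force: 30.0
clock: 39.4
tool_pos: [0.62, -0.0483, 0.0813]
orientation: [180.0, 0.0, -91.5]
force: [-2.4, 3.2, 5.3]
opening: 0.0438
gripper_force: 30.0
clock: 39.9
tool_pos: [0.6175, -0.1484, 0.0813]
orientation: [-180.0, 0.0, -91.5]
force: [-1.4, 4.0, 3.5]
opening: 0.0439
gripper_force: 30.0
clock: 40.4
tool_pos: [0.6153, -0.2393, 0.0813]
orientation: [-180.0, -0.0, -91.6]
force: [-1.4, 4.4, 5.3]
opening: 0.0438
gripper_force: 30.0
```

```bash

python3 -m creep '[{"grip":1,"delta_pos":[0.2,0,0],"rotation":[0,0,0]},{"grip":1,"delta_pos":[0.35,0,0],"rotation":[0,0,0]},{"grip":1,"delta_pos":[0.45,0,0],"rotation":[0,0,0]},{"grip":1,"delta_pos":[0.5,0,0],"rotation":[0,0,0]},{"grip":1,"delta_pos":[0.5,0,0],"rotation":[0,0,0]}]'
python3 -m creep '[{"grip":1,"delta_pos":[0.02,0,0],"rotation":[0,0,0]},{"grip":1,"delta_pos":[0.04,0,0],"rotation":[0,0,0]},{"grip":1,"delta_pos":[0.06,0,0],"rotation":[0,0,0]},{"grip":1,"delta_pos":[0.06,0,0],"rotation":[0,0,0]}]'

```

```text
clock: 40.9
tool_pos: [0.6141, -0.2893, 0.0813]
orientation: [-180.0, -0.1, -91.6]
force: [-0.8, -2.2, 5.3]
opening: 0.0437
gripper_force: 30.0
clock: 41.3
tool_pos: [0.614, -0.2922, 0.0813]
orientation: [-180.0, 0.1, -91.5]
force: [-1.3, 9.6, 8.8]
opening: 0.0437
gripper_force: 30.0
```

```bash

python3 -m creep '[{"grip":1,"delta_pos":[0.02,0,0],"rotation":[0,0,0]},{"grip":1,"delta_pos":[0.03,0,0],"rotation":[0,0,0]},{"grip":1,"delta_pos":[0.03,0,0],"rotation":[0,0,0]},{"grip":1,"delta_pos":[0.03,0,0],"rotation":[0,0,0]}]'
python3 -m creep '[{"grip":0.2,"delta_pos":[-0.04,0,0],"rotation":[0,0,0]},{"grip":0.2,"delta_pos":[-0.04,0,0],"rotation":[0,0,0]},{"grip":0.2,"delta_pos":[-0.04,0,0],"rotation":[0,0,0]},{"grip":0.2,"delta_pos":[-0.04,0,0],"rotation":[0,0,0]},{"grip":0.2,"delta_pos":[-0.04,0,0],"rotation":[0,0,0]}]'
python3 -m creep '[{"grip":0.2,"delta_pos":[0,0,-0.4],"rotation":[0,0,0]},{"grip":0.2,"delta_pos":[0,0,-0.8],"rotation":[0,0,0]},{"grip":0.2,"delta_pos":[0,0,-1],"rotation":[0,0,0]},{"grip":0.2,"delta_pos":[0,0,-1],"rotation":[0,0,0]}]'|tail -2
python3 -c "
from h import *
st(); plan([(.5,-.36,.2,-130)])"
```

```text
clock: 41.7
tool_pos: [0.614, -0.2924, 0.0813]
orientation: [-180.0, 0.2, -91.5]
force: [-2.8, 23.9, 13.4]
opening: 0.0441
gripper_force: 30.0
clock: 42.2
tool_pos: [0.6135, -0.2935, 0.0803]
orientation: [180.0, -0.0, -91.6]
force: [0.1, -0.6, -0.5]
opening: 0.0695
gripper_force: 0.0
opening: 0.0705
gripper_force: 0.0
42.6 [ 0.6155 -0.2941  0.1848] [-1.796e+02 -1.000e-01 -9.150e+01] F [ 0.3 -0.4 -0.9] open 0.0705 gf 0.0 j [-9.0, 23.0, -4.0, 0.0, -63.0, 8.0]
from [  0.6155  -0.2941   0.1848 -91.5456]
[0.34, 0.57, -0.08] 0.214 x3 -> 
[0.52, 0.42, -0.07] 0.213 x4 -> [   0.5     -0.36     0.2   -129.976]
```

```bash
python3 -c "
from h import *
plan([(.615,-.210,.18,-181.5),(.615,-.210,.12,-181.5),(.615,-.210,.077,-181.5)])"
```

```text
from [  0.6155  -0.2941   0.1848 -91.5456]
[-0.28, 0.01, 0.02] 0.333 x4 -> 
[-0.24, 0.15, 0.01] 0.333 x4 -> 
[-0.13, 0.24, 0.02] 0.333 x5 -> [ 6.15000e-01 -2.11000e-01  1.80000e-01 -1.81456e+02]
[-0.0, 0.01, 0.6] 0.0 x3 -> [ 6.15000e-01 -2.10000e-01  1.20000e-01 -1.81456e+02]
[-0.0, -0.0, 0.43] 0.0 x2 -> [ 6.15000e-01 -2.10000e-01  7.70000e-02 -1.81456e+02]
```

```bash

python3 -m creep '[{"grip":0.5,"delta_pos":[-0.28,0.01,0],"rotation":[0,0,0.333]},{"grip":0.5,"delta_pos":[-0.28,0.01,0],"rotation":[0,0,0.333]},{"grip":0.5,"delta_pos":[-0.28,0.01,0],"rotation":[0,0,0.333]},{"grip":0.5,"delta_pos":[-0.28,0.01,0],"rotation":[0,0,0.333]}]' | tail -1
python3 -m creep '[{"grip":0.5,"delta_pos":[-0.24,0.15,0],"rotation":[0,0,0.333]},{"grip":0.5,"delta_pos":[-0.24,0.15,0],"rotation":[0,0,0.333]},{"grip":0.5,"delta_pos":[-0.24,0.15,0],"rotation":[0,0,0.333]},{"grip":0.5,"delta_pos":[-0.24,0.15,0],"rotation":[0,0,0.333]}]' | tail -1
python3 -m creep '[{"grip":0.5,"delta_pos":[-0.13,0.24,0],"rotation":[0,0,0.333]},{"grip":0.5,"delta_pos":[-0.13,0.24,0],"rotation":[0,0,0.333]},{"grip":0.5,"delta_pos":[-0.13,0.24,0],"rotation":[0,0,0.333]},{"grip":0.5,"delta_pos":[-0.13,0.24,0],"rotation":[0,0,0.333]},{"grip":0.5,"delta_pos":[-0.13,0.24,0],"rotation":[0,0,0.333]}]'
python3 -c "
from h import *
plan([(.615,-.210,.077,-181.5)]); snap('m'); cass('m',{'orange':[.618,-.094,.013,0],'blue':[.617,-.152,.013,0],'yellow':[.616,-.21,.013,0]})
for c,y in(('orange',-.094),('blue',-.152),('yellow',-.21)):
    m=mask('m','scene',c,(.616,y,.06,25)); v,u=np.nonzero(m); q=proj('m','scene',[.616,y,.064]); print(c,len(u),u.mean(),v.mean(),q)"
```

```text
gripper_force: 0.0
gripper_force: 0.0
clock: 43.9
tool_pos: [0.6127, -0.2096, 0.1796]
orientation: [180.0, -0.1, 178.5]
force: [-0.2, 0.1, -0.4]
opening: 0.0435
gripper_force: 0.0
from [  0.6127  -0.2096   0.1796 178.469 ]
[-0.01, -0.0, 0.51] -0.0 x2 -> 
[-0.01, -0.0, 0.52] -0.0 x3 -> [ 6.15000e-01 -2.10000e-01  7.70000e-02  1.78469e+02]
orange [ 0.6175 -0.0962  0.012 ] yaw -2.7 err 0.715
blue [ 0.6142 -0.1549  0.0039] yaw -2.0 err 0.84
yellow [ 0.612  -0.2149  0.0022] yaw -2.0 err 0.546
orange 230 307.7391304347826 290.3521739130435 [308.83961316 288.82195134]
blue 182 275.44505494505495 296.7307692307692 [276.8386774  294.66493524]
yellow 256 242.2109375 302.20703125 [244.24218273 300.616661  ]
```

```bash

python3 -m creep '[{"grip":0.5,"delta_pos":[-0.01,0.02,0.3],"rotation":[0,0,0]},{"grip":0.5,"delta_pos":[-0.01,0.02,0.6],"rotation":[0,0,0]},{"grip":0.5,"delta_pos":[-0.01,0.02,0.9],"rotation":[0,0,0]},{"grip":0.5,"delta_pos":[-0.01,0.02,1],"rotation":[0,0,0]},{"grip":0.5,"delta_pos":[-0.01,0.02,1],"rotation":[0,0,0]}]'
python3 -m creep '[{"grip":1,"delta_pos":[0,0,0.03],"rotation":[0,0,0]},{"grip":1,"delta_pos":[0,0,0.03],"rotation":[0,0,0]},{"grip":1,"delta_pos":[0,0,0.03],"rotation":[0,0,0]},{"grip":1,"delta_pos":[0,0,0.03],"rotation":[0,0,0]},{"grip":1,"delta_pos":[0,0,0.03],"rotation":[0,0,0]}]' |tail -3
python3 -m creep '[{"grip":1,"delta_pos":[0,0,0],"rotation":[0,0,0]},{"grip":1,"delta_pos":[0,0,0],"rotation":[0,0,0]},{"grip":1,"delta_pos":[0,0,0],"rotation":[0,0,0]}]'
python3 -m creep '[{"grip":1,"delta_pos":[0,0,-0.3],"rotation":[0,0,0]},{"grip":1,"delta_pos":[0,0,-0.7],"rotation":[0,0,0]},{"grip":1,"delta_pos":[0,0,-0.9],"rotation":[0,0,0]},{"grip":1,"delta_pos":[0,0,-0.9],"rotation":[0,0,0]}]'
python3 -c "
from h import *
st(); plan([(.438,-.256,.16,-177.6),(.438,-.256,.062,-177.6)])"
```

```text
clock: 44.5
tool_pos: [0.6132, -0.2076, 0.0789]
orientation: [180.0, -0.2, 178.6]
force: [0.2, -0.7, 0.6]
opening: 0.0437
gripper_force: 0.0
force: [-0.6, -0.8, 4.0]
opening: 0.0117
gripper_force: 30.0
clock: 45.3
tool_pos: [0.6148, -0.2077, 0.0785]
orientation: [-180.0, 0.1, 178.6]
force: [-0.7, -1.0, 5.7]
opening: 0.0117
gripper_force: 30.0
clock: 45.7
tool_pos: [0.6158, -0.2076, 0.1708]
orientation: [-180.0, 0.3, 178.6]
force: [-0.2, -0.5, -2.8]
opening: 0.0114
gripper_force: 30.0
45.7 [ 0.6158 -0.2076  0.1708] [-180.     0.3  178.6] F [-0.2 -0.5 -2.8] open 0.0114 gf 30.0 j [-1.0, 21.0, -9.0, 0.0, -60.0, -90.0]
from [ 6.158000e-01 -2.076000e-01  1.708000e-01  1.785641e+02]
[0.88, -0.26, 0.05] -0.021 x2 -> 
[0.89, -0.24, 0.06] -0.022 x3 -> [ 4.38000e-01 -2.56000e-01  1.60000e-01  1.82434e+02]
[0.0, 0.0, 0.98] 0.0 x3 -> [ 4.38000e-01 -2.56000e-01  6.20000e-02  1.82434e+02]
```

```bash

python3 -m creep '[{"grip":1,"delta_pos":[0.4,-0.13,0.05],"rotation":[0,0,-0.021]},{"grip":1,"delta_pos":[0.88,-0.26,0.05],"rotation":[0,0,-0.021]},{"grip":1,"delta_pos":[0.88,-0.26,0.05],"rotation":[0,0,-0.021]}]' | tail -2
python3 -m creep '[{"grip":1,"delta_pos":[0.5,-0.12,0.03],"rotation":[0,0,-0.022]},{"grip":1,"delta_pos":[0.89,-0.24,0.06],"rotation":[0,0,-0.022]},{"grip":1,"delta_pos":[0.89,-0.24,0.06],"rotation":[0,0,-0.022]},{"grip":1,"delta_pos":[0.89,-0.24,0.06],"rotation":[0,0,-0.022]},{"grip":1,"delta_pos":[0.89,-0.24,0.06],"rotation":[0,0,-0.022]}]'
python3 -m creep '[{"grip":1,"delta_pos":[0,0,0.3],"rotation":[0,0,0]},{"grip":1,"delta_pos":[0,0,0.6],"rotation":[0,0,0]},{"grip":1,"delta_pos":[0,0,0.8],"rotation":[0,0,0]},{"grip":1,"delta_pos":[0,0,0.9],"rotation":[0,0,0]},{"grip":1,"delta_pos":[0,0,0.9],"rotation":[0,0,0]}]'

```

```text
opening: 0.0117
gripper_force: 30.0
clock: 46.5
tool_pos: [0.4372, -0.2558, 0.1562]
orientation: [180.0, -0.0, -177.6]
force: [-0.3, 0.2, -1.8]
opening: 0.012
gripper_force: 30.0
clock: 47.0
tool_pos: [0.4366, -0.2556, 0.0651]
orientation: [180.0, -0.2, -177.6]
force: [-0.3, 0.3, -1.8]
opening: 0.0118
gripper_force: 30.0
```

```bash

python3 -m creep '[{"grip":1,"delta_pos":[0,0,0.02],"rotation":[0,0,0]},{"grip":1,"delta_pos":[0,0,0.02],"rotation":[0,0,0]},{"grip":1,"delta_pos":[0,0,0.02],"rotation":[0,0,0]}]' | sed -n '2p;4p'
python3 -m creep '[{"grip":0.5,"delta_pos":[0,0,0],"rotation":[0,0,0]},{"grip":0.5,"delta_pos":[0,0,0],"rotation":[0,0,0]},{"grip":0.5,"delta_pos":[0,0,0],"rotation":[0,0,0]}]' | sed -n '2p;5p'
python3 -m creep '[{"grip":0.5,"delta_pos":[0,0,-0.4],"rotation":[0,0,0]},{"grip":0.5,"delta_pos":[0,0,-0.8],"rotation":[0,0,0]},{"grip":0.5,"delta_pos":[0,0,-1],"rotation":[0,0,0]},{"grip":0.5,"delta_pos":[0,0,-1],"rotation":[0,0,0]}]'
python3 -c "
from h import *
plan([(.615,-.153,.175,-181.5)])"
```

```text
tool_pos: [0.4375, -0.2561, 0.0654]
force: [-0.2, -0.2, -1.6]
tool_pos: [0.4371, -0.2561, 0.065]
opening: 0.0303
clock: 48.0
tool_pos: [0.4388, -0.2565, 0.1682]
orientation: [-179.9, 0.4, -177.6]
force: [0.1, 0.2, 0.4]
opening: 0.0435
gripper_force: 0.0
from [ 4.388000e-01 -2.565000e-01  1.682000e-01 -1.775517e+02]
[-0.6, 0.32, -0.02] 0.015 x2 -> 
[-0.59, 0.33, -0.02] 0.014 x2 -> 
[-0.59, 0.35, -0.03] 0.015 x3 -> [ 6.15000e-01 -1.53000e-01  1.75000e-01 -1.81512e+02]
```

```bash

python3 -m creep '[{"grip":0.5,"delta_pos":[-0.6,0.32,-0.02],"rotation":[0,0,0.015]},{"grip":0.5,"delta_pos":[-0.6,0.32,-0.02],"rotation":[0,0,0.015]}]' | tail -1
python3 -m creep '[{"grip":0.5,"delta_pos":[-0.59,0.33,-0.02],"rotation":[0,0,0.014]},{"grip":0.5,"delta_pos":[-0.59,0.33,-0.02],"rotation":[0,0,0.014]}]' | tail -1
python3 -m creep '[{"grip":0.5,"delta_pos":[-0.59,0.35,-0.03],"rotation":[0,0,0.015]},{"grip":0.5,"delta_pos":[-0.59,0.35,-0.03],"rotation":[0,0,0.015]},{"grip":0.5,"delta_pos":[-0.59,0.35,-0.03],"rotation":[0,0,0.015]},{"grip":0.5,"delta_pos":[-0.59,0.35,-0.03],"rotation":[0,0,0.015]},{"grip":0.5,"delta_pos":[-0.59,0.35,-0.03],"rotation":[0,0,0.015]}]' 
python3 -c "
from h import *
plan([(.615,-.153,.077,-181.5)])
snap('n'); cass('n',{'orange':[.618,-.094,.013,0],'blue':[.617,-.153,.013,0],'yellow':[.438,-.256,0,0.04]})"
```

```text
gripper_force: 0.0
gripper_force: 0.0
clock: 48.9
tool_pos: [0.6119, -0.1529, 0.171]
orientation: [180.0, -0.1, 178.4]
force: [-0.4, 0.4, -0.4]
opening: 0.0441
gripper_force: 0.0
from [ 6.119000e-01 -1.529000e-01  1.710000e-01  1.784427e+02]
[-0.03, 0.0, 0.94] -0.001 x3 -> [ 6.15000e-01 -1.53000e-01  7.70000e-02  1.78533e+02]
orange [ 0.619  -0.0969  0.0153] yaw -3.6 err 0.62
blue [ 0.6192 -0.1548  0.0128] yaw -2.0 err 0.82
yellow [ 0.4358 -0.2556 -0.0011] yaw 9.2 err 14.193
```

```bash

python3 -m creep '[{"grip":0.5,"delta_pos":[-0.03,-0.01,0.3],"rotation":[0,0,0]},{"grip":0.5,"delta_pos":[-0.03,-0.01,0.6],"rotation":[0,0,0]},{"grip":0.5,"delta_pos":[-0.03,-0.01,0.85],"rotation":[0,0,0]},{"grip":0.5,"delta_pos":[-0.03,-0.01,0.95],"rotation":[0,0,0]},{"grip":0.5,"delta_pos":[-0.03,-0.01,0.95],"rotation":[0,0,0]}]'
python3 -m creep '[{"grip":1,"delta_pos":[0,0,0],"rotation":[0,0,0]},{"grip":1,"delta_pos":[0,0,0],"rotation":[0,0,0]},{"grip":1,"delta_pos":[0,0,0],"rotation":[0,0,0]},{"grip":1,"delta_pos":[0,0,0],"rotation":[0,0,0]},{"grip":1,"delta_pos":[0,0,0],"rotation":[0,0,0]}]' |tail -3
python3 -m creep '[{"grip":1,"delta_pos":[0,0,0],"rotation":[0,0,0]},{"grip":1,"delta_pos":[0,0,0],"rotation":[0,0,0]},{"grip":1,"delta_pos":[0,0,0],"rotation":[0,0,0]}]'
python3 -m creep '[{"grip":1,"delta_pos":[0,0,-0.3],"rotation":[0,0,0]},{"grip":1,"delta_pos":[0,0,-0.7],"rotation":[0,0,0]},{"grip":1,"delta_pos":[0,0,-0.9],"rotation":[0,0,0]},{"grip":1,"delta_pos":[0,0,-0.9],"rotation":[0,0,0]}]'
python3 -c "
from h import *
st(); plan([(.434,-.156,.16,-177.6),(.434,-.156,.062,-177.6)])"
```

```text
clock: 49.5
tool_pos: [0.6147, -0.154, 0.0755]
orientation: [-180.0, -0.1, 178.4]
force: [-0.9, 0.2, 0.3]
opening: 0.0438
gripper_force: 0.0
force: [0.1, -0.6, -1.9]
opening: 0.0116
gripper_force: 30.0
clock: 50.3
tool_pos: [0.6161, -0.1537, 0.077]
orientation: [-180.0, 0.0, 178.5]
force: [-2.3, 0.2, 4.7]
opening: 0.0118
gripper_force: 30.0
clock: 50.7
tool_pos: [0.6176, -0.1537, 0.1699]
orientation: [-180.0, 0.3, 178.5]
force: [0.7, 0.7, -2.6]
opening: 0.0117
gripper_force: 30.0
50.7 [ 0.6176 -0.1537  0.1699] [-180.     0.3  178.5] F [ 0.7  0.7 -2.6] open 0.0117 gf 30.0 j [4.0, 20.0, -11.0, 0.0, -59.0, -95.0]
from [ 6.176000e-01 -1.537000e-01  1.699000e-01  1.784744e+02]
[0.92, -0.04, 0.05] -0.022 x2 -> 
[0.92, 0.0, 0.05] -0.022 x3 -> [ 4.34000e-01 -1.56000e-01  1.60000e-01  1.82434e+02]
[-0.0, -0.0, 0.98] 0.0 x3 -> [ 4.34000e-01 -1.56000e-01  6.20000e-02  1.82434e+02]
```

```bash

python3 -m creep '[{"grip":1,"delta_pos":[0.4,-0.02,0.05],"rotation":[0,0,-0.022]},{"grip":1,"delta_pos":[0.92,-0.04,0.05],"rotation":[0,0,-0.022]},{"grip":1,"delta_pos":[0.92,-0.04,0.05],"rotation":[0,0,-0.022]}]' | tail -2
python3 -m creep '[{"grip":1,"delta_pos":[0.5,0,0.03],"rotation":[0,0,-0.022]},{"grip":1,"delta_pos":[0.92,0,0.05],"rotation":[0,0,-0.022]},{"grip":1,"delta_pos":[0.92,0,0.05],"rotation":[0,0,-0.022]},{"grip":1,"delta_pos":[0.92,0,0.05],"rotation":[0,0,-0.022]},{"grip":1,"delta_pos":[0.92,0,0.05],"rotation":[0,0,-0.022]}]'
python3 -m creep '[{"grip":1,"delta_pos":[0,0,0.3],"rotation":[0,0,0]},{"grip":1,"delta_pos":[0,0,0.6],"rotation":[0,0,0]},{"grip":1,"delta_pos":[0,0,0.85],"rotation":[0,0,0]},{"grip":1,"delta_pos":[0,0,0.94],"rotation":[0,0,0]},{"grip":1,"delta_pos":[0,0,0.94],"rotation":[0,0,0]}]'

```

```text
opening: 0.0119
gripper_force: 30.0
clock: 51.5
tool_pos: [0.4324, -0.1558, 0.1564]
orientation: [180.0, 0.0, -177.6]
force: [0.0, -0.4, -0.9]
opening: 0.0119
gripper_force: 30.0
clock: 52.0
tool_pos: [0.432, -0.1559, 0.0615]
orientation: [-180.0, -0.2, -177.6]
force: [0.6, 0.2, -1.9]
opening: 0.0119
gripper_force: 30.0
```

```bash

python3 -m creep '[{"grip":0.5,"delta_pos":[0,0,0],"rotation":[0,0,0]},{"grip":0.5,"delta_pos":[0,0,0],"rotation":[0,0,0]},{"grip":0.5,"delta_pos":[0,0,0],"rotation":[0,0,0]}]' | sed -n '2p;5p'
python3 -m creep '[{"grip":0.5,"delta_pos":[0,0,-0.4],"rotation":[0,0,0]},{"grip":0.5,"delta_pos":[0,0,-0.8],"rotation":[0,0,0]},{"grip":0.5,"delta_pos":[0,0,-1],"rotation":[0,0,0]},{"grip":0.5,"delta_pos":[0,0,-1],"rotation":[0,0,0]}]'
python3 -c "
from h import *
plan([(.617,-.096,.175,-181.5)])"
```

```text
tool_pos: [0.4325, -0.1558, 0.0632]
opening: 0.0307
clock: 52.7
tool_pos: [0.4339, -0.1559, 0.1663]
orientation: [-180.0, 0.4, -177.6]
force: [0.4, 0.1, -1.0]
opening: 0.0438
gripper_force: 0.0
from [ 4.339000e-01 -1.559000e-01  1.663000e-01 -1.775514e+02]
[-0.93, 0.26, -0.04] 0.022 x2 -> 
[-0.91, 0.29, -0.05] 0.022 x3 -> [ 6.17000e-01 -9.60000e-02  1.75000e-01 -1.81511e+02]
```

```bash

python3 -m creep '[{"grip":0.5,"delta_pos":[-0.93,0.26,-0.04],"rotation":[0,0,0.022]},{"grip":0.5,"delta_pos":[-0.93,0.26,-0.04],"rotation":[0,0,0.022]}]' | tail -1
python3 -m creep '[{"grip":0.5,"delta_pos":[-0.93,0.29,-0.05],"rotation":[0,0,0.022]},{"grip":0.5,"delta_pos":[-0.93,0.29,-0.05],"rotation":[0,0,0.022]},{"grip":0.5,"delta_pos":[-0.93,0.29,-0.05],"rotation":[0,0,0.022]},{"grip":0.5,"delta_pos":[-0.93,0.29,-0.05],"rotation":[0,0,0.022]},{"grip":0.5,"delta_pos":[-0.93,0.29,-0.05],"rotation":[0,0,0.022]}]' | sed -n '2p'
python3 -m creep '[{"grip":0.5,"delta_pos":[-0.01,0,0.3],"rotation":[0,0,0]},{"grip":0.5,"delta_pos":[-0.01,0,0.6],"rotation":[0,0,0]},{"grip":0.5,"delta_pos":[-0.01,0,0.85],"rotation":[0,0,0]},{"grip":0.5,"delta_pos":[-0.01,0,0.95],"rotation":[0,0,0]},{"grip":0.5,"delta_pos":[-0.01,0,0.95],"rotation":[0,0,0]}]'
python3 -m creep '[{"grip":1,"delta_pos":[0,0,0],"rotation":[0,0,0]},{"grip":1,"delta_pos":[0,0,0],"rotation":[0,0,0]},{"grip":1,"delta_pos":[0,0,0],"rotation":[0,0,0]},{"grip":1,"delta_pos":[0,0,0],"rotation":[0,0,0]},{"grip":1,"delta_pos":[0,0,0],"rotation":[0,0,0]}]' |tail -3
python3 -m creep '[{"grip":1,"delta_pos":[0,0,0],"rotation":[0,0,0]},{"grip":1,"delta_pos":[0,0,0],"rotation":[0,0,0]},{"grip":1,"delta_pos":[0,0,0],"rotation":[0,0,0]}]'
python3 -m creep '[{"grip":1,"delta_pos":[0,0,-0.3],"rotation":[0,0,0]},{"grip":1,"delta_pos":[0,0,-0.7],"rotation":[0,0,0]},{"grip":1,"delta_pos":[0,0,-0.9],"rotation":[0,0,0]},{"grip":1,"delta_pos":[0,0,-0.9],"rotation":[0,0,0]}]'
python3 -c "
from h import *
st(); plan([(.431,-.056,.16,-177.6),(.431,-.056,.062,-177.6)])"
```

```text
gripper_force: 0.0
tool_pos: [0.6153, -0.0964, 0.1709]
clock: 53.9
tool_pos: [0.616, -0.0967, 0.0758]
orientation: [-180.0, -0.1, 178.4]
force: [1.0, -0.4, 0.4]
opening: 0.0442
gripper_force: 0.0
force: [-0.4, -1.7, 3.3]
opening: 0.0119
gripper_force: 30.0
clock: 54.7
tool_pos: [0.6176, -0.0963, 0.077]
orientation: [-180.0, 0.0, 178.5]
force: [-1.5, 0.2, 6.2]
opening: 0.0121
gripper_force: 30.0
clock: 55.1
tool_pos: [0.6191, -0.0962, 0.1698]
orientation: [180.0, 0.3, 178.5]
force: [-0.1, 0.5, -1.0]
opening: 0.0118
gripper_force: 30.0
55.1 [ 0.6191 -0.0962  0.1698] [180.    0.3 178.5] F [-0.1  0.5 -1. ] open 0.0118 gf 30.0 j [9.0, 19.0, -12.0, 0.0, -58.0, -101.0]
from [ 6.191000e-01 -9.620000e-02  1.698000e-01  1.784779e+02]
[0.95, 0.18, 0.05] -0.022 x2 -> 
[0.93, 0.2, 0.05] -0.022 x3 -> [ 4.31000e-01 -5.60000e-02  1.60000e-01  1.82438e+02]
[0.0, 0.0, 0.98] 0.0 x3 -> [ 4.31000e-01 -5.60000e-02  6.20000e-02  1.82438e+02]
```

```bash

python3 -m creep '[{"grip":1,"delta_pos":[0.45,0.09,0.05],"rotation":[0,0,-0.022]},{"grip":1,"delta_pos":[0.93,0.18,0.05],"rotation":[0,0,-0.022]},{"grip":1,"delta_pos":[0.93,0.18,0.05],"rotation":[0,0,-0.022]}]' | tail -2
python3 -m creep '[{"grip":1,"delta_pos":[0.5,0.1,0.03],"rotation":[0,0,-0.022]},{"grip":1,"delta_pos":[0.93,0.2,0.05],"rotation":[0,0,-0.022]},{"grip":1,"delta_pos":[0.93,0.2,0.05],"rotation":[0,0,-0.022]},{"grip":1,"delta_pos":[0.93,0.2,0.05],"rotation":[0,0,-0.022]},{"grip":1,"delta_pos":[0.93,0.2,0.05],"rotation":[0,0,-0.022]}]'
python3 -m creep '[{"grip":1,"delta_pos":[0,0,0.3],"rotation":[0,0,0]},{"grip":1,"delta_pos":[0,0,0.6],"rotation":[0,0,0]},{"grip":1,"delta_pos":[0,0,0.85],"rotation":[0,0,0]},{"grip":1,"delta_pos":[0,0,0.94],"rotation":[0,0,0]},{"grip":1,"delta_pos":[0,0,0.94],"rotation":[0,0,0]}]'

```

```text
opening: 0.0122
gripper_force: 30.0
clock: 55.9
tool_pos: [0.4323, -0.0563, 0.1564]
orientation: [180.0, 0.0, -177.6]
force: [0.2, -0.7, -0.3]
opening: 0.0118
gripper_force: 30.0
clock: 56.4
tool_pos: [0.4319, -0.0568, 0.0615]
orientation: [-179.9, -0.2, -177.6]
force: [0.3, -0.8, -2.3]
opening: 0.012
gripper_force: 30.0
```

Release, then rise and swing well clear toward the tote side to look.

```bash

python3 -m creep '[{"grip":0.5,"delta_pos":[0,0,0],"rotation":[0,0,0]},{"grip":0.5,"delta_pos":[0,0,0],"rotation":[0,0,0]},{"grip":0.5,"delta_pos":[0,0,0],"rotation":[0,0,0]}]' | sed -n '2p;5p'
python3 -m creep '[{"grip":0.5,"delta_pos":[0,0,-0.4],"rotation":[0,0,0]},{"grip":0.5,"delta_pos":[0,0,-0.8],"rotation":[0,0,0]},{"grip":0.5,"delta_pos":[0,0,-1],"rotation":[0,0,0]},{"grip":0.5,"delta_pos":[0,0,-1],"rotation":[0,0,0]}]' | sed -n '2p;5p'
python3 -m creep '[{"grip":0.5,"delta_pos":[0,0.5,-0.5],"rotation":[0,0,0]},{"grip":0.5,"delta_pos":[0,0.9,-0.8],"rotation":[0,0,0]},{"grip":0.5,"delta_pos":[0,0.9,-0.8],"rotation":[0,0,0]}]' | sed -n '2p;5p'
python3 -m creep '[{"grip":0.5,"delta_pos":[0,0.5,0],"rotation":[0,0,0]},{"grip":0.5,"delta_pos":[0,1,0],"rotation":[0,0,0]},{"grip":0.5,"delta_pos":[0,1,0],"rotation":[0,0,0]}]' | sed -n '2p;5p'
python3 -c "
from h import *
snap('z'); st()
cass('z',{'orange':[.432,-.057,0,0.04],'blue':[.4325,-.156,0,.04],'yellow':[.438,-.256,0,0.04]})
p,e=fit('z','red',[.614,-.2904,0,0],(.044,.014,.03,.086),30); print('handle',p.round(4),round(e,2))
a=cv2.imread('pics/z_scene.png'); b=cv2.imread('pics/z_top.png')
cv2.imwrite('pics/z_c.png',np.hstack([a[90:450,120:520],b[110:470,100:500]]))"
```

```text
tool_pos: [0.4324, -0.0564, 0.0631]
opening: 0.0302
tool_pos: [0.4339, -0.056, 0.1662]
opening: 0.0437
tool_pos: [0.4289, 0.0356, 0.2454]
opening: 0.0442
tool_pos: [0.4237, 0.1378, 0.2426]
opening: 0.0441
57.8 [0.4233 0.1344 0.2421] [-180.    -0.  -177.4] F [-0.9 -0.1  0.2] open 0.0441 gf 0.0 j [43.0, -2.0, -27.0, -0.0, -64.0, -131.0]
orange [ 0.4316 -0.0564 -0.0018] yaw 1.6 err 0.442
blue [ 0.4338 -0.156  -0.0044] yaw 0.1 err 0.668
yellow [ 0.4396 -0.2575 -0.0033] yaw 3.3 err 0.281
handle [ 0.614  -0.2934 -0.0032 -0.0173] 0.36
```

View pics/z_c.png

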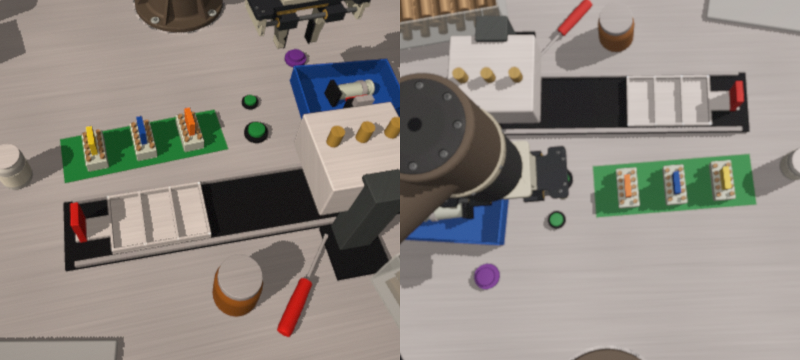

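The picture shows all three cassettes flat on the mat (scene crop 93,148 / 143,138 / 190,130) and the shuttle back with the handle at (77,222). The holder is in the tote, and the jar, screwdriver and can have not moved. I'll hand in.

```bash
python3 -c "
from h import *
print(ctrl.close_job())"
```

```text
the job is handed in; nothing more can be done
None
```

The job is handed in with every step done in the order asked; the one holder present was dropped when the grip slackened, re-picked, and now lies on its side in the tote, and the final picture shows all three cassettes flat on the mat and the shuttle back at its loading end.

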